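# Change the filter screens of the parts washer

### The arm

A 6-joint arm with a two-finger parallel gripper is mounted at the origin on the work surface. World frame = base frame: x ahead of the robot, y to its left, z up, the work surface at z = 0. Lengths are in m, angles in degrees, forces in N, time in s.
With the tool pointing down it reaches from about 0.3 to 0.75 m from the base axis. Payload 8.5 kg.
Tool frame: the origin (TCP) lies on the centre line of the jaws, within the pads' length; the fingertips stand 11 mm ahead of it and the grasp point (between the pads) lies 8 mm behind it; z points along the fingers, y is the line along which they close (so a half turn about z gives the same grasp; the last joint's range is limited). The gripper opens to 85 mm and grips with 20 to 120 N. Pads are 22 mm wide; open, the fingers measure 114 mm over their backs; the gripper's body (76 mm by 85 mm) begins 54 mm behind the grasp point. The pads swing forward as they close: fully open they stand 13 mm farther back than shut.
Start: joints at [59.8, 21.807, 74.336, -0, 83.858, -12.336], TCP at [0.169, 0.523, 0.242] pointing down, gripper open.
Joint ranges: [-178.18, 178.18], [-50.72, 133.34], [12.68, 142.11], [-81.47, 261.47], [9.98, 163.14], [-165.26, 165.26]. Speed limits (degrees/s): [136.94, 136.94, 180, 180, 180, 180].

### API

Orientations are given as a 3x3 rotation matrix whose columns are the frame's x, y, z axes.
In Python, from rig import env gives the robot as it stands.
- The arm moves only by the shell command python3 nudge.py 'ROWS' [FORCE]. ROWS is a JSON list of rows, 1 to 10 of them, each written [[dx, dy, dz], turn, opening]: dx, dy, dz in m, then a turn about the tool's z in degrees, then the finger opening in m; each row shifts and turns the commanded pose from where the row before left it, along the tool's axes as they then stand; what a row does not reach is not made up. A row lasts 1/10 s, in which the tool goes at most 0.05 m and 8.59 degrees, less where a joint would pass 70% of its speed; a pose out of reach is approached as far as the arm can. The fingers move at their own pace and stop on an object; FORCE is the grip in N (left out, the last holds). Time passes only in rows, so rows that do not move let the fingers close. It prints the time, the measured TCP pose, the force, the opening and the grip force at its end. Input that does not fit is refused with a message, and nothing moves.
- env.observe(): the state, without advancing time (a new reading comes with each control period).
- env.get_image(name): name is "side" or "top" or "wrist"; returns a dict with "pixels" (480x640x3 uint8, red, green, blue), "K" (3x3 intrinsics, pixels), "extrinsics" (4x4, takes a point from world to camera coordinates). Camera axes: x right, y down, z forward; pixel columns grow to the right and rows downward; lengths in m; the calibration is good to about 2 mm. A picture is of the moment at which its call begins. There is no depth.
- env.close_job(): hands the job in; it is judged then, once.
The state is a dict: "time_s": time; "q": joint angles; "qvel": joint speeds; "joint_efforts": joint torques, N m; "position": TCP position; "tool_rot": TCP orientation; "ft_force": force on the tool from outside, world axes, zero at the start; "wrist_torque": the same for the moment, N m; "grip_width": finger opening in m; "gripper_force": force on a finger pad.
Only numpy, scipy, OpenCV 4.12 (cv2) and the standard library are available. Lean on these libraries where they do the work, as an engineer would, in place of code of your own. Each camera call takes 0.05 s, during which the arm holds its last target. There are 200 camera calls.

### The job

Change the filter screens of the parts washer: shut its valve fully, swing the keeper bar up and over to its stop so that it is clear of the slots, pull out whichever clogged brown screens are still in the filter box and lay them flat inside the drip tray, then slide the three clean screens, one to a slot with the handle outward, fully home. Swing the keeper back down until it rests in its catch and only then open the valve to half, its lever at 45 degrees between shut and open. Keep the valve shut while the keeper is up, and leave the bottle, the tin and the spanner alone.

Things in the scene. Friction and masses are not known exactly. Their poses are not given: they have to be found in the camera images.
- unit: blue filter box fixed to the bench, 106 mm deep (x), 192 wide (y), 84 high. Origin on the bench under the middle of its slotted front face, which faces the robot; x points into the box, y to the left as seen from the robot. Three level slots side by side open to the front; between a front and a rear cross-bar they are open on top too, so the screens show from above
- slot_left (a point): middle of the mouth of the left slot (unit frame: 0, 62, 60 mm); axes as the unit's. Each slot is 58 mm wide and 20 high, floor 50 mm above the bench, with a stop 94 mm behind the front face: when a screen is home its shoulder is 4 mm inside and its handle sticks out towards the robot
- slot_middle (a point): the same for the middle slot (unit frame: 0, 0, 60 mm)
- slot_right (a point): the same for the right slot (unit frame: 0, -62, 60 mm)
- keeper (a joint): angle (rad) of the keeper, a notched steel bar across the box front, pivoted at its left. 0 = down in the hook catch at the right (a stop), as at the start; it lifts in the plane of the front: 1.57 upright, 2.1 laid over to the left on its stop. Stiff hinge (0.28 N m): stays where left, must be pushed right down. Down, its teeth block the screens' shoulders and its notches span the handles
- keeper_pin (a point): grip point, mid-length of the red pull pin at the keeper's free end: 14 mm thick, 44 long, standing out of the bar towards the robot (unit's -x), 222 mm from the pivot, 32 mm in front of the box; 95 mm above the bench when down. Pinched from above across y, the pin turns between the fingers
- keeper_hinge (a point): point on the keeper's pivot axis (which runs along the unit's x), level with the pin's grip point; in the unit's frame (-32, 108, 95) mm
- valve (a joint): angle (rad) of the ball valve's lever about its upright stem: 0 = shut (lever square to the pipe, pointing to the unit's -x, at the robot), 1.57 = fully open (along the pipe, to the unit's -y), 0.785 = half; opens anticlockwise from above. Stops at both ends, stays where left (0.35 N m). Yellow marks on the plate below show shut, half, open
- valve_axis (a point): on the stem's axis at the height of the lever's grip, 106 mm above the bench; in the unit's frame (30, -190, 106) mm
- lever_grip (a point): middle of the grip of the red lever, 82 mm from the stem's axis; the red sleeve is 16 mm wide, 13 mm high, from 35 to 110 mm from the axis, with free space beneath it down to the pipe, 40 mm lower
- tray: grey drip tray, fixed, 230 x 180 mm outside (x, y), 24 mm high, walls and floor 4 mm; origin under its centre
- oil_bottle: bystander: amber bottle, 60 mm thick, 130 mm tall, loose; origin under its centre
- blue_tin: bystander: blue tin, 84 mm thick, 75 mm tall, loose; origin under its centre
- spanner: bystander: spanner 170 mm long lying on the bench, loose; origin under its middle
- clean0: clean screen, bright steel mesh, blue handle, at the start loose on a black 3 mm rubber mat: mesh frame 90 x 50 x 12 mm with a bar handle 85 x 18 x 12 mm in line with it, 0.16 kg, same both ways up. Origin mid-thickness on the centre line at the shoulder, where frame and handle meet; x axis to the frame's far edge (x = 90 mm), handle end at x = -85 mm
- clean0_tip (a point): middle of the far edge of clean0's frame, 90 mm from its origin
- clean1: clean screen, bright steel mesh, blue handle, at the start loose on a black 3 mm rubber mat: mesh frame 90 x 50 x 12 mm with a bar handle 85 x 18 x 12 mm in line with it, 0.16 kg, same both ways up. Origin mid-thickness on the centre line at the shoulder, where frame and handle meet; x axis to the frame's far edge (x = 90 mm), handle end at x = -85 mm
- clean1_tip (a point): middle of the far edge of clean1's frame, 90 mm from its origin
- clean2: clean screen, bright steel mesh, blue handle, at the start loose on a black 3 mm rubber mat: mesh frame 90 x 50 x 12 mm with a bar handle 85 x 18 x 12 mm in line with it, 0.16 kg, same both ways up. Origin mid-thickness on the centre line at the shoulder, where frame and handle meet; x axis to the frame's far edge (x = 90 mm), handle end at x = -85 mm
- clean2_tip (a point): middle of the far edge of clean2's frame, 90 mm from its origin
- clogged0: clogged brown screen with a brown handle, at the start in the left slot, or absent: mesh frame 90 x 50 x 12 mm with a bar handle 85 x 18 x 12 mm in line with it, 0.16 kg, same both ways up. Origin mid-thickness on the centre line at the shoulder, where frame and handle meet; x axis to the frame's far edge (x = 90 mm), handle end at x = -85 mm
- clogged1: clogged brown screen with a brown handle, at the start in the middle slot, or absent: as clogged0
- clogged2: clogged brown screen with a brown handle, at the start in the right slot, or absent: as clogged0

How it is judged (in metres and radians):
On the way, in this order (a step that is already met when the one before it is completed fails the run):
1. the valve is shut (lever within 0.09 rad, 5 degrees, of its stop) (value of joint valve below 0.09 rad), for 0.2 s.
2. the keeper is swung up and over, past 1.85 rad (value of joint keeper above 1.85 rad), for 0.2 s.
3. the clogged screens lie in the drip tray and the three clean screens are home in the slots (x of clean0_tip in the frame of unit between 0.086 and 0.1 m and y of clean0_tip in the frame of unit between -0.09 and 0.09 m and z of clean0_tip in the frame of unit between 0.045 and 0.072 m and angle between the x axis of each of clean0, clean1, clean2 and the x axis of unit, either way round below 0.15 rad and x of clean1_tip in the frame of unit between 0.086 and 0.1 m and y of clean1_tip in the frame of unit between -0.09 and 0.09 m and z of clean1_tip in the frame of unit between 0.045 and 0.072 m and x of clean2_tip in the frame of unit between 0.086 and 0.1 m and y of clean2_tip in the frame of unit between -0.09 and 0.09 m and z of clean2_tip in the frame of unit between 0.045 and 0.072 m and x of clogged0 in the frame of tray between -0.111 and 0.111 m and y of clogged0 in the frame of tray between -0.086 and 0.086 m and z of each of clogged0, clogged1, clogged2 in the frame of tray below 0.026 m and angle between the z axis of each of clogged0, clogged1, clogged2 and the z axis of tray, either way round below 0.12 rad and x of clogged1 in the frame of tray between -0.111 and 0.111 m and y of clogged1 in the frame of tray between -0.086 and 0.086 m and x of clogged2 in the frame of tray between -0.111 and 0.111 m and y of clogged2 in the frame of tray between -0.086 and 0.086 m), for 0.2 s.
4. the keeper is down in its catch (within 0.045 rad, 10 mm at its end) (value of joint keeper below 0.045 rad), for 0.2 s.
At the end, for the whole second after the job is handed in: Clean screens home, one per slot, handles out (far edge 86 mm or more inside the front; stop at 94); clogged screens flat inside the tray walls; keeper within 0.045 rad of its catch; valve lever at 0.785 rad (45 degrees) within 0.1 rad (all of step 3 and value of joint valve between 0.685 and 0.885 rad and value of joint keeper below 0.045 rad); the robot touches nothing.
It fails at once if the valve open (past 0.2 rad) while the keeper is up (past 0.3 rad) (value of joint valve above 0.2 rad and value of joint keeper above 0.3 rad).
It fails at once if bottle, tin or spanner moved by more than 30 mm (distance of any of oil_bottle, blue_tin, spanner from where it was at the start of the episode above 0.03 m).
Of clogged0, clogged1, clogged2 only 1 to 2 are there at a start; the rules pass over those that are not, and their reading is None.
At some moment in a run one of clean0, clean1, clean2 may be knocked a few centimetres aside while the robot is not near it.
Once in a run the grip may slacken for a moment while it holds something.
It also fails if it takes over 210 s, if anything falls off the work surface, if the arm or the gripper's body presses on something with over 40 N, if the wrist force passes 120 N, or if a joint passes its speed limit or range.

## Working session

There is one attempt and no reset: what is moved stays moved. The work goes in short steps, Python scripts to look and compute and a shell command to move; the robot and the scene stay as the last step left them, time stands still between calls to the robot, and variables do not carry over. Pictures are saved under pics/ and viewed, at most 14 in all, crops included, and the job is handed in when it is done.

```bash
ls; mkdir -p pics
python3 - <<'E'
from rig import env
import cv2,numpy as np
o=env.observe();print(o['time_s'],o['position'],np.round(o['tool_rot'],3),o['grip_width'])
for n in("top","side"):
    im=env.get_image(n);cv2.imwrite(f'pics/{n}0.png',im['pixels'][:,:,::-1]);print(n,im['K'].tolist(),np.round(im['extrinsics'],4).tolist())
E
```

```text
nudge.py
pics
rig.py
0.0 [0.1685788  0.52322982 0.24172212] [[-0.952  0.307 -0.001]
 [ 0.307  0.952 -0.001]
 [ 0.    -0.001 -1.   ]] 0.08489272546865764
top [[576.4091352015201, 0.0, 317.5085236809886], [0.0, 576.4091352015201, 241.78503801358087], [0.0, 0.0, 1.0]] [[0.0205, -0.9998, -0.0027, 0.0177], [-0.9969, -0.0202, -0.0756, 0.6001], [0.0755, 0.0043, -0.9971, 1.3432], [0.0, 0.0, 0.0, 1.0]]
side [[578.7921006642489, 0.0, 314.95214860112117], [0.0, 578.7921006642489, 235.10449398499048], [0.0, 0.0, 1.0]] [[-0.9944, -0.1054, 0.0017, 0.6048], [-0.0633, 0.5837, -0.8095, 0.0985], [0.0844, -0.8051, -0.5871, 1.4688], [0.0, 0.0, 0.0, 1.0]]
```

View pics/top0.png

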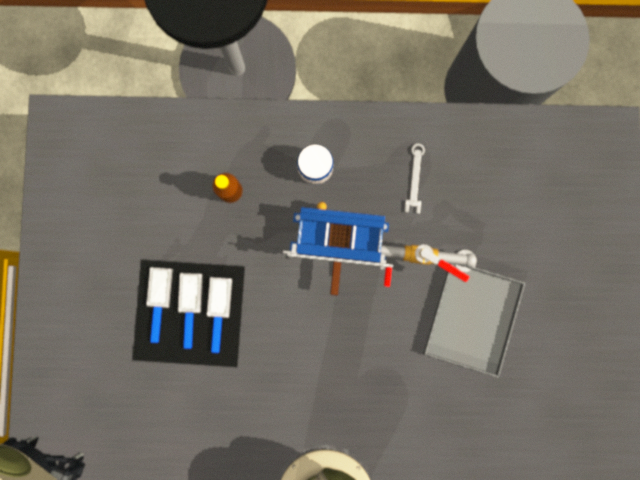

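View pics/side0.png

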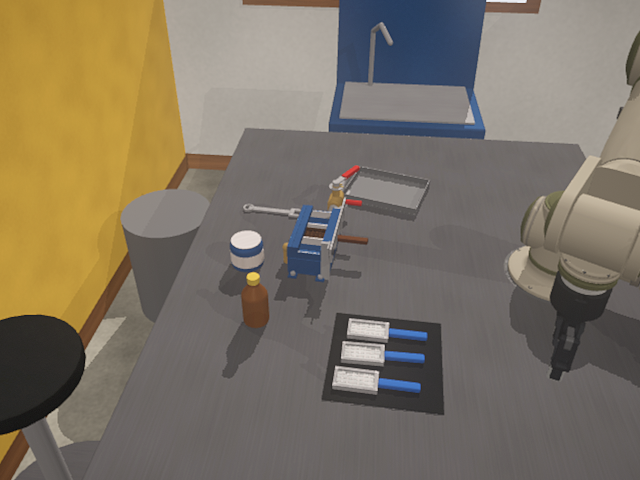

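The top view shows one clogged screen, in the middle slot (handle at about (336,278)). The lever is partly open at (455,270), with the pin at (388,276). The clean screens sit on the mat around (190,300) and the tray around (475,320). Next I measure.

```bash
cat > h.py <<'E'
from rig import env
import cv2,numpy as np
def look(n,save=None):
    im=env.get_image(n)
    if save: cv2.imwrite('pics/'+save,im['pixels'][:,:,::-1])
    return im
def ray(im,uv):
    E=np.array(im['extrinsics']);R,t=E[:3,:3],E[:3,3]
    d=R.T@np.linalg.inv(im['K'])@np.array([uv[0],uv[1],1.]);return -R.T@t,d/np.linalg.norm(d)
def plane(im,uv,z):
    c,d=ray(im,uv);return c+d*(z-c[2])/d[2]
def cross(a,uva,b,uvb):
    c1,d1=ray(a,uva);c2,d2=ray(b,uvb)
    s=np.linalg.lstsq(np.stack([d1,-d2],1),c2-c1,rcond=None)[0]
    p,q=c1+s[0]*d1,c2+s[1]*d2;return (p+q)/2,np.linalg.norm(p-q)
def proj(im,p):
    E=np.array(im['extrinsics']);q=im['K']@(E[:3,:3]@np.asarray(p)+E[:3,3]);return q[:2]/q[2]
RED=((0,150,90),(6,255,255));BLUE=((105,150,60),(120,255,255));BROWN=((4,90,30),(14,255,160));WHITE=((0,0,150),(180,50,255))
def mask(im,c): return cv2.inRange(cv2.cvtColor(im['pixels'],cv2.COLOR_RGB2HSV),*map(np.array,c))
def blobs(im,c,amin=40,box=None):
    m=mask(im,c)
    if box: k=np.zeros_like(m);k[box[1]:box[3],box[0]:box[2]]=1;m=m*k
    cs,_=cv2.findContours(m,cv2.RETR_EXTERNAL,cv2.CHAIN_APPROX_NONE)
    return [(cv2.contourArea(x),cv2.minAreaRect(x),x) for x in cs if cv2.contourArea(x)>amin]
E
python3 - <<'E'
from h import *
T=look("top");S=look("side")
for nm,im in(("T",T),("S",S)):
  print(nm,"cam",ray(im,(320,240))[0].round(3))
  for cn,c in(("RED",RED),("BLUE",BLUE),("WHITE",WHITE)):
    for a,r,x in blobs(im,c,60,(120,150,540,420)):
        print(cn,a,np.round(r[0],1),np.round(r[1],1),round(r[2],1))
h=cv2.cvtColor(T['pixels'],cv2.COLOR_RGB2HSV);print(h[320,475],h[280,336],h[217,345],h[272,455],h[276,388],h[285,160])
c=T['pixels'][195:385,280:540];c=cv2.resize(c,None,fx=3,fy=3,interpolation=cv2.INTER_CUBIC);cv2.imwrite('pics/crop1.png',c[:,:,::-1])
E
```

```text
T cam [0.496 0.024 1.385]
RED 103.5 [387.6 276.5] [ 6.5 19.2] 6.3
RED 213.0 [453.2 270.5] [33.3  8.1] 29.4
BLUE 317.0 [216.1 335.1] [10.  36.4] 4.8
BLUE 319.5 [188. 331.] [36. 10.] 90.0
BLUE 329.0 [155.6 325.1] [10.3 36.4] 5.2
BLUE 3480.0 [340.1 234.3] [84.5 45.9] 6.3
WHITE 787.0 [219.2 297. ] [21.9 39.5] 4.8
WHITE 790.5 [189.8 292.6] [22.1 38.4] 2.7
WHITE 789.0 [159.1 287.1] [22.1 38.7] 5.2
WHITE 5844.0 [452.7 303. ] [ 98.8 111.3] 15.8
WHITE 467.0 [343.9 246.8] [119.1  33.4] 8.0
WHITE 491.5 [414.3 181.2] [16.2 63.3] 3.1
WHITE 777.5 [315. 164.] [28. 34.] 90.0
S cam [0.484 1.189 0.941]
RED 73.5 [350.8 171.6] [ 5.4 18.3] 55.0
BLUE 305.0 [399.3 384.4] [42.1  9.4] 9.0
BLUE 245.0 [404.4 356.4] [39.5  8.5] 4.8
BLUE 234.5 [407.4 334. ] [37.8  8.1] 6.5
WHITE 822.5 [355.6 377.9] [45.4 19.8] 7.0
WHITE 702.0 [362.6 351.3] [42.5 18.1] 5.2
WHITE 620.0 [368.  328.2] [41.1 16.5] 6.1
WHITE 265.5 [247.9 259.4] [16.9 32.6] 82.6
WHITE 397.5 [516.9 261.6] [17.2 34.4] 12.5
WHITE 417.0 [246. 239.] [18. 30.] 90.0
WHITE 142.5 [271.4 209.5] [57.1  7.2] 5.3
WHITE 109.5 [333.3 221.6] [12.3 54.1] 18.4
WHITE 162.0 [210.  152.5] [ 5. 48.] 90.0
[ 26  22 173] [ 11 191 140] [107 192 170] [  3 249 252] [  3 255 252] [ 25   6 252]
```

View pics/crop1.png

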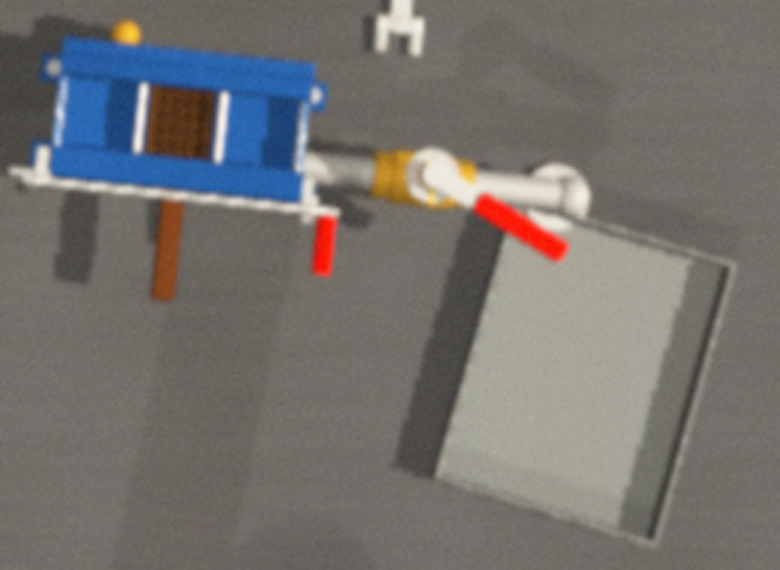

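The crop shows the keeper bar down and the lever at about 60° open. The tray's corners are near crop pixels (500,205), (733,263), (655,545) and (395,468).

Run:
```python
from h import *
T=look("top");S=look("side")
def rectw(x,z):
    P=np.array([plane(T,p[0],z)[:2] for p in x],np.float32)*1000
    r=cv2.minAreaRect(P);b=cv2.boxPoints(r);e=b[1]-b[0],b[2]-b[1];L=max(e,key=np.linalg.norm)
    return np.round(r[0],1),np.round(r[1],1),round(np.degrees(np.arctan2(L[1],L[0]))%180,1)
for c,z,n in((RED,.105,'red'),(BLUE,.084,'blue@84'),(BLUE,.015,'blue@15'),(WHITE,.015,'white@15')):
    for a,r,x in blobs(T,c,60,(120,150,540,420)): 
        if a<5000: print(n,*rectw(x,z))
for a,r,x in blobs(T,BROWN,60,(320,258,350,300)): print('brown',*rectw(x,.062))
print('tin',plane(T,(315,164),.075).round(3),'bottle',plane(T,(222,182),.13).round(3))
pr=[r for a,r,x in blobs(S,RED,60,(340,190,370,210))]; pr=[(a,np.round(r[0],1),np.round(r[1],1)) for a,r,x in blobs(S,RED,10)];print(pr)
for u in((500,205),(733,263),(655,545),(395,468)): print('tray',plane(T,(280+u[0]/3,195+u[1]/3),.024 if u[0]!=395 else .024).round(3))
```

```text
red [ 519.4 -127. ] [14.7 42.6] 174.3
red [ 535.9 -272.5] [73.2 18. ] 61.9
blue@84 [381.2 252.1] [22.5 80.1] 177.0
blue@84 [389.  315.5] [80.  22.4] 2.1
blue@84 [400.7 388.5] [23.2 80.8] 177.2
blue@84 [613.1 -21.2] [191.7 104.1] 84.8
blue@15 [375.1 264.2] [23.7 84.4] 177.0
blue@15 [383.3 330.9] [84.2 23.6] 2.1
blue@15 [395.7 407.8] [24.4 85.1] 177.2
blue@15 [619.3 -23.6] [201.9 109.6] 84.8
white@15 [464.4 260.1] [52.  92.8] 177.2
white@15 [473.3 330.2] [52.3 91.8] 179.6
white@15 [484.9 403.4] [52.6 91.3] 177.1
white@15 [589.7 -32.7] [283.7  79.7] 83.1
white@15 [ 751.7 -200.3] [ 39.  154.2] 176.4
white@15 [787.9  39.9] [68.3 81.9] 91.1
brown [513.7 -12.7] [19.2 76.2] 175.6
tin [0.775 0.039 0.075] bottle [0.719 0.242 0.13 ]
[(51.0, array([353.4, 202.1]), array([15.2,  4.5])), (73.5, array([350.8, 171.6]), array([ 5.4, 18.3]))]
tray [ 0.555 -0.276  0.024]
tray [ 0.513 -0.458  0.024]
tray [ 0.294 -0.397  0.024]
tray [ 0.348 -0.195  0.024]
```

```bash
cat >> h.py <<'E'
UO=np.array([.5606,-.0164]);UY=-5.2
def rot(a): a=np.radians(a);return np.array([[np.cos(a),-np.sin(a)],[np.sin(a),np.cos(a)]])
def U(x,y): return UO+rot(UY)@np.array([x,y])/1000
def to(x,y,z,yaw=None):
    "tool-frame shift (mm) and turn to reach a world TCP target"
    o=env.observe();R=o['tool_rot'];d=R.T@(np.array([x,y,z])-o['position'])
    y0=np.degrees(np.arctan2(R[1,0],R[0,0]))
    print('d_tool mm',(d*1000).round(1),'yaw',round(y0,1),'turn',None if yaw is None else round((y0-yaw+180)%360-180,1),'pos',o['position'].round(4),'F',np.round(o['ft_force'],1),'w',round(o['grip_width'],4),'t',round(o['time_s'],1))
E
python3 nudge.py '[[[0,0,0],8.5,0.05],[[0,0,0],8.5,0.05],[[0,0,0],8.5,0.05],[[0,0,0],8.5,0.05],[[0,0,0],8.5,0.05],[[0,0,0],8.5,0.05],[[0,0,0],8.5,0.05],[[0,0,0],8.5,0.05],[[0,0,0],8.5,0.05],[[0,0,0],8.5,0.05]]' 60
python3 nudge.py '[[[0,0,0],8.5,0.05],[[0,0,0],8.1,0.05],[[0,0,0],0,0.05],[[0,0,0],0,0.05]]'
python3 -c "
from h import *
to(.533,-.2797,.17,60.5);print(U(30,-190),U(-32,-114))"
```

```text
time_s: 1.3
position: [0.1687, 0.5234, 0.2422]
tool_rot: [[0.229, 0.974, -0.0], [0.974, -0.229, -0.0], [-0.0, -0.0, -1.0]]
ft_force: [0.1, 0.9, 0.1]
grip_width: 0.0501
gripper_force: 0.0
time_s: 1.7
position: [0.1687, 0.5234, 0.2423]
tool_rot: [[0.489, 0.872, -0.0], [0.872, -0.489, -0.0], [-0.0, -0.0, -1.0]]
ft_force: [-1.3, -0.1, 0.3]
grip_width: 0.0502
gripper_force: 0.0
d_tool mm [-522.7  710.3   72.3] yaw 60.7 turn 0.2 pos [0.1687 0.5234 0.2423] F [-1.3 -0.1  0.3] w 0.0502 t 1.7
[ 0.57325634 -0.20833701] [ 0.51839959 -0.12703058]
```

```bash
for i in 1; do python3 nudge.py '[[[-0.026,0.0355,0],0,0.05],[[-0.026,0.0355,0],0,0.05],[[-0.026,0.0355,0],0,0.05],[[-0.026,0.0355,0],0,0.05],[[-0.026,0.0355,0],0,0.05],[[-0.026,0.0355,0],0,0.05],[[-0.026,0.0355,0],0,0.05],[[-0.026,0.0355,0],0,0.05],[[-0.026,0.0355,0],0,0.05],[[-0.026,0.0355,0],0,0.05]]' >/dev/null; done
python3 nudge.py '[[[-0.026,0.0355,0],0,0.05],[[-0.026,0.0355,0],0,0.05],[[-0.026,0.0355,0],0,0.05],[[-0.026,0.0355,0],0,0.05],[[-0.026,0.0355,0],0,0.05],[[-0.026,0.0355,0],0,0.05],[[-0.026,0.0355,0],0,0.05],[[-0.026,0.0355,0],0,0.05],[[-0.026,0.0355,0],0,0.05],[[-0.026,0.0355,0],0,0.05]]' >/dev/null
python3 nudge.py '[[[0,0,0.035],0,0.05],[[0,0,0.035],0,0.05],[[0,0,0],0,0.05]]'
python3 -c "
from h import *
to(.533,-.2797,.098,60.5)"
```

```text
time_s: 4.0
position: [0.5295, -0.2776, 0.1679]
tool_rot: [[0.49, 0.872, -0.007], [0.872, -0.49, 0.006], [0.002, -0.009, -1.0]]
ft_force: [0.3, 0.0, -0.1]
grip_width: 0.0499
gripper_force: 0.0
d_tool mm [-0.3  4.8 69.9] yaw 60.7 turn 0.2 pos [ 0.5295 -0.2776  0.1679] F [ 0.3  0.  -0.1] w 0.0499 t 4.0
```

```bash
python3 nudge.py '[[[0,0.005,0.035],0,0.05],[[0,0,0.035],0,0.05],[[0,0,0],0,0.0],[[0,0,0],0,0],[[0,0,0],0,0],[[0,0,0],0,0],[[0,0,0],0,0]]' 40
python3 nudge.py '[[[0.0007,-0.0104,0],7.3,0],[[0.0007,-0.0104,0],7.3,0],[[0.0007,-0.0104,0],7.3,0],[[0.0007,-0.0104,0],7.3,0],[[0.0007,-0.0104,0],7.3,0],[[0.0007,-0.0104,0],7.3,0],[[0.0007,-0.0104,0],7.3,0],[[0.0007,-0.0104,0],7.3,0],[[0.0007,-0.0104,0],7.3,0],[[0,0,0],0,0]]'
python3 -c "
from h import *
to(*(U(30,-190)+rot(-5.2)@[-.082,0]),.098,-5.2)"
```

```text
time_s: 4.7
position: [0.5354, -0.2811, 0.1043]
tool_rot: [[0.491, 0.871, 0.001], [0.871, -0.491, -0.001], [-0.001, 0.001, -1.0]]
ft_force: [-5.3, 1.3, 1.5]
grip_width: 0.015
gripper_force: 39.6
time_s: 5.7
position: [0.4914, -0.2014, 0.1041]
tool_rot: [[0.996, -0.092, -0.007], [-0.092, -0.996, -0.0], [-0.007, 0.001, -1.0]]
ft_force: [-23.3, 1.8, 11.4]
grip_width: 0.0153
gripper_force: 39.5
d_tool mm [ 0.2 -0.5  6.1] yaw -5.3 turn -0.1 pos [ 0.4914 -0.2014  0.1041] F [-23.3   1.8  11.4] w 0.0153 t 5.7
```

```bash
python3 nudge.py '[[[0.002,-0.004,0],1,0],[[0,-0.003,0],0,0],[[0,0,0],0,0]]'
python3 nudge.py '[[[0,0,0],0,0.04],[[0,0,0],0,0.04],[[0,0,0],0,0.04],[[0,0,-0.04],0,0.04],[[0,0,-0.04],0,0.04],[[0,0.0,-0.03],0,0.04],[[-0.04,0,0],0,0.04],[[-0.04,0,0],0,0.04],[[0,0,0],0,0.04]]'
python3 - <<'E'
from h import *
T=look("top","t1.png")
for a,r,x in blobs(T,RED,60,(360,240,540,420)):
    P=np.array([plane(T,p[0],.105)[:2] for p in x],np.float32)*1000;print(cv2.minAreaRect(P))
p=U(-32,-114);to(p[0],p[1],.087,-5.2)
E
```

```text
time_s: 6.0
position: [0.4918, -0.2005, 0.1041]
tool_rot: [[0.994, -0.106, -0.012], [-0.106, -0.994, -0.01], [-0.011, 0.011, -1.0]]
ft_force: [-40.9, -29.9, 9.4]
grip_width: 0.0153
gripper_force: 40.4
time_s: 6.9
position: [0.4148, -0.1853, 0.213]
tool_rot: [[0.994, -0.108, -0.0], [-0.108, -0.994, 0.0], [-0.0, -0.0, -1.0]]
ft_force: [1.2, 0.2, 0.1]
grip_width: 0.04
gripper_force: 0.0
((499.1938781738281, -203.1376190185547), (18.830900192260742, 73.81733703613281), 85.7805404663086)
((519.2960205078125, -126.99406433105469), (14.658122062683105, 42.835689544677734), 84.28299713134766)
d_tool mm [ 94.5 -69.9 126.4] yaw -6.2 turn -1.0 pos [ 0.4168 -0.1862  0.2133] F [0.2 0.3 0.4] w 0.0398 t 7.0
```

```bash
python3 nudge.py '[[[0.03,-0.023,0],-1,0.04],[[0.032,-0.023,0],0,0.04],[[0.032,-0.023,0],0,0.04],[[0,0,0],0,0.04],[[0,0,0.04],0,0.04],[[0,0,0.04],0,0.04],[[0,0,0.02],0,0.04],[[0,0,0],0,0.04]]' 30 | head -2
python3 - <<'E'
from h import *
p=U(-32,-114);to(p[0],p[1],.087,-5.2)
E
```

```text
time_s: 7.75
position: [0.5172, -0.1267, 0.1101]
d_tool mm [ 1.4  0.3 23.1] yaw -5.1 turn 0.1 pos [ 0.5172 -0.1267  0.1101] F [ 0.6 -0.8  0.1] w 0.0404 t 7.8
```

```bash
python3 nudge.py '[[[0.001,0,0.023],0,0.04],[[0,0,0],0,0.0],[[0,0,0],0,0],[[0,0,0],0,0],[[0,0,0],0,0]]' 30
python3 nudge.py '[[[0,-0.0008,-0.0168],0,0],[[0,-0.0017,-0.0164],0,0],[[0,-0.0074,-0.0324],0,0],[[0,-0.0122,-0.031],0,0],[[0,-0.0167,-0.0288],0,0],[[0,-0.0208,-0.026],0,0],[[0,-0.0244,-0.0226],0,0],[[0,0,0],0,0]]'
python3 - <<'E'
from h import *
p=U(-32,108-222*.6216);to(p[0],p[1],.087+.222*.7833,-5.2)
E
```

```text
time_s: 8.25
position: [0.5194, -0.1276, 0.0906]
tool_rot: [[0.996, -0.09, 0.002], [-0.09, -0.996, -0.001], [0.002, 0.001, -1.0]]
ft_force: [0.2, -1.4, 0.8]
grip_width: 0.0128
gripper_force: 29.4
time_s: 9.05
position: [0.5271, -0.044, 0.2694]
tool_rot: [[0.996, -0.089, 0.009], [-0.089, -0.996, -0.008], [0.009, 0.007, -1.0]]
ft_force: [-7.5, -14.6, 18.5]
grip_width: 0.0128
gripper_force: 31.7
d_tool mm [-1.2 -0.6  8.5] yaw -5.1 turn 0.1 pos [ 0.5271 -0.044   0.2694] F [ -7.5 -14.6  18.5] w 0.0128 t 9.1
```

```bash
python3 nudge.py '[[[0,0,0.004],0,0],[[0,-0.0275,-0.0187],0,0],[[0,-0.03,-0.0143],0,0],[[0,-0.0318,-0.0097],0,0],[[0,-0.0329,-0.0048],0,0],[[0,-0.0333,0],0,0],[[0,-0.0329,0.0051],0,0],[[0,0,0],0,0]]'
python3 - <<'E'
from h import *
p=U(-32,108-222*np.cos(1.8));to(p[0],p[1],.087+.222*np.sin(1.8),-5.2)
E
```

```text
time_s: 9.85
position: [0.5438, 0.1478, 0.3042]
tool_rot: [[0.996, -0.086, 0.006], [-0.086, -0.996, 0.003], [0.006, -0.003, -1.0]]
ft_force: [0.3, 3.0, 11.5]
grip_width: 0.013
gripper_force: 35.9
d_tool mm [-0.5  3.6  1. ] yaw -4.9 turn 0.3 pos [0.5438 0.1478 0.3042] F [ 0.3  3.  11.5] w 0.013 t 9.8
```

```bash
python3 nudge.py '[[[0,-0.030,0.010],0,0],[[0,-0.027,0.0146],0,0],[[0,-0.006,0.004],0,0],[[0,0,0],0,0],[[0,0,0],0,0]]'
python3 - <<'E'
from h import *
p=U(-32,108-222*np.cos(2.1));to(p[0],p[1],.087+.222*np.sin(2.1),-5.2)
p=env.observe()['position'];u=rot(5.2)@(p[:2]-UO)*1000;print(u,np.arctan2((p[2]-.091)*1000,108-u[1]))
E
```

```text
time_s: 10.35
position: [0.549, 0.2054, 0.2775]
tool_rot: [[0.996, -0.091, 0.006], [-0.091, -0.996, -0.003], [0.006, 0.002, -1.0]]
ft_force: [-6.9, -9.3, 19.5]
grip_width: 0.0131
gripper_force: 39.1
d_tool mm [-0.3 -0.2 -1.1] yaw -5.2 turn -0.0 pos [0.549  0.2054 0.2775] F [-6.9 -9.3 19.5] w 0.0131 t 10.3
[-31.65518731 219.87174561] 2.1110192458065753
```

```bash
python3 nudge.py '[[[0,0,0],0,0.04],[[0,0,0],0,0.04],[[0,0,0],0,0.04],[[0,0,-0.04],0,0.04],[[0,0,-0.03],0,0.04],[[-0.04,0.02,0],0,0.04],[[0,0.05,0],0,0.04],[[0,0.05,0],0,0.04],[[0,0.05,0.04],0,0.04],[[0,0.045,0.05],0,0.04]]' 60
python3 - <<'E'
from h import *
T=look("top","t2.png")
p=U(-46,0);to(p[0],p[1],.063,-5.2)
E
```

```text
time_s: 11.35
position: [0.4918, 0.0169, 0.2749]
tool_rot: [[0.996, -0.091, 0.004], [-0.091, -0.996, -0.001], [0.004, 0.0, -1.0]]
ft_force: [1.4, -0.5, -0.9]
grip_width: 0.0404
gripper_force: 0.0
d_tool mm [ 30.   23.6 204.5] yaw -5.3 turn -0.1 pos [0.489  0.014  0.2678] F [ 0.3 -2.4 -5.6] w 0.0401 t 11.4
```

View pics/t2.png

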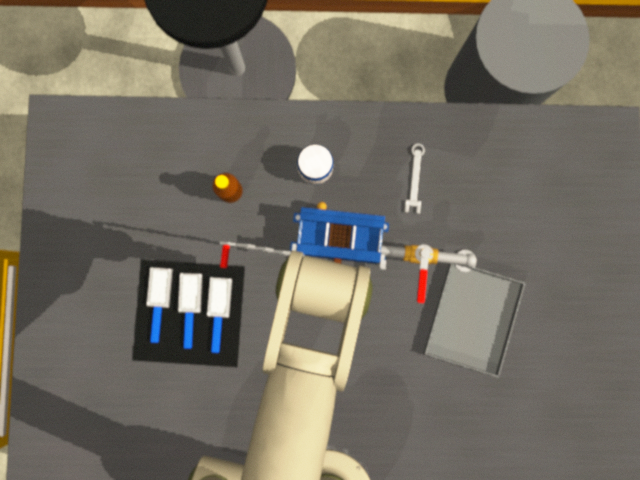

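The keeper is over at its stop (pin at (225,257)) and the lever is shut at (422,285). Next I grip the clogged handle.

```bash
python3 nudge.py '[[[0.015,0.012,0],0,0.04],[[0.015,0.012,0.03],0,0.04],[[0,0,0.04],0,0.04],[[0,0,0.04],0,0.04],[[0,0,0.04],0,0.04],[[0,0,0.03],0,0.04],[[0,0,0.02],0,0.04],[[0,0,0],0,0.04]]' 100 | head -2
python3 - <<'E'
from h import *
p=U(-46,0);to(p[0],p[1],.063,-5.2)
E
```

```text
time_s: 12.2
position: [0.5183, -0.0074, 0.0723]
d_tool mm [-3.   5.1  9.4] yaw -5.2 turn 0.0 pos [ 0.5183 -0.0074  0.0723] F [-0.9  0.2  1.4] w 0.0398 t 12.2
```

```bash
python3 nudge.py '[[[-0.003,0.005,0.009],0,0.04],[[0,0,0],0,0.04],[[0,0,0],0,0.0],[[0,0,0],0,0],[[0,0,0],0,0],[[0,0,0],0,0]]' 100
python3 nudge.py '[[[-0.01,0,0],0,0],[[-0.02,0,0],0,0],[[-0.025,0,0],0,0],[[-0.025,0,0],0,0],[[-0.025,0,0],0,0],[[-0.01,0,0],0,0],[[0,0,0],0,0]]'
python3 - <<'E'
from h import *
S=look("side","s3.png");cv2.imwrite('pics/s3c.png',cv2.resize(S['pixels'][150:300,270:470],None,fx=4,fy=4)[:,:,::-1])
a=np.array([.4245,-.3365])+rot(-15)@[-.05,0];to(a[0],a[1],.1,-15)
E
```

```text
time_s: 12.8
position: [0.5164, -0.0127, 0.0663]
tool_rot: [[0.996, -0.09, 0.001], [-0.09, -0.996, -0.0], [0.001, 0.0, -1.0]]
ft_force: [-1.0, 0.0, 3.6]
grip_width: 0.0144
gripper_force: 98.0
time_s: 13.5
position: [0.4004, -0.0019, 0.0657]
tool_rot: [[0.996, -0.09, -0.001], [-0.09, -0.996, 0.0], [-0.001, -0.0, -1.0]]
ft_force: [0.7, -0.5, -1.2]
grip_width: 0.014
gripper_force: 98.0
d_tool mm [  3.5 322.2 -34.2] yaw -5.2 turn 9.8 pos [ 0.4018 -0.0023  0.0658] F [ 1.5  0.  -1.8] w 0.014 t 13.6
```

View pics/s3c.png

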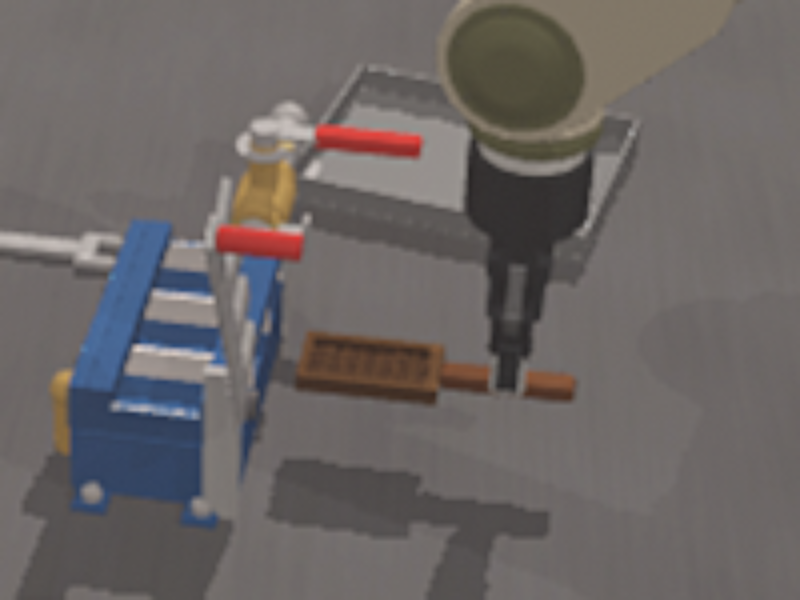

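The clogged screen is level and clear of the box. I lift it over the lever and carry it to the tray.

```bash
python3 nudge.py '[[[-0.01,0,-0.04],0,0],[[0,0,-0.04],0,0],[[0,0,-0.04],0,0],[[0,0.04,0],0,0],[[0,0.04,0],0,0],[[0,0.04,0],0,0],[[0,0.04,0],0,0],[[0,0.04,0],0,0],[[0,0.04,0],0,0],[[0,0.04,0],0,0]]'|head -2
python3 nudge.py '[[[0,0.04,0],3,0],[[0,0,0],4,0],[[0,0,0],3,0],[[0,0,0],0,0]]' |tail -2
python3 - <<'E'
from h import *
a=np.array([.4245,-.3365])+rot(-15)@[-.05,0];to(a[0],a[1],.02,-15)
E
```

```text
time_s: 14.55
position: [0.3667, -0.2827, 0.1858]
grip_width: 0.0141
gripper_force: 98.6
d_tool mm [ 13.1  -0.9 165.6] yaw -15.2 turn -0.2 pos [ 0.3633 -0.321   0.1856] F [-0.8  0.2 -1.2] w 0.0141 t 14.9
```

```bash
python3 nudge.py '[[[0.013,0,0.035],0,0],[[0,0,0.04],0,0],[[0,0,0.04],0,0],[[0,0,0.03],0,0],[[0,0,0.01],0,0],[[0,0,0.006],0,0],[[0,0,0],0,0],[[0,0,0],0,0]]'
```

```text
time_s: 15.75
position: [0.3759, -0.3241, 0.0259]
tool_rot: [[0.965, -0.261, 0.001], [-0.261, -0.965, -0.002], [0.002, 0.002, -1.0]]
ft_force: [0.2, 0.6, -1.0]
grip_width: 0.0143
gripper_force: 98.6
```

```bash
python3 nudge.py '[[[0,0,0.004],0,0],[[0,0,0.002],0,0],[[0,0,0],0,0]]'
python3 nudge.py '[[[0,0,0],0,0.04],[[0,0,0],0,0.04],[[0,0,0],0,0.04],[[0,0,-0.04],0,0.04],[[0,0,-0.04],0,0.04],[[0,0,-0.04],0,0.04],[[0,0,-0.04],0,0.04],[[-0.02,-0.045,-0.03],-3,0.04],[[0,-0.045,0],-4,0.04],[[0,-0.045,0],-3,0.04]]'|head -2
python3 - <<'E'
from h import *
T=look("top","t4.png");cv2.imwrite('pics/t4c.png',cv2.resize(T['pixels'][240:390,400:540],None,fx=4,fy=4)[:,:,::-1])
def rectw(x,z):
    P=np.array([plane(T,p[0],z)[:2] for p in x],np.float32)*1000
    r=cv2.minAreaRect(P);b=cv2.boxPoints(r);e=b[1]-b[0],b[2]-b[1];L=max(e,key=np.linalg.norm)
    return np.round(r[0],1),np.round(r[1],1),round((np.degrees(np.arctan2(L[1],L[0]))+90)%180-90,1)
for c,n in((BLUE,'h'),(WHITE,'f')):
    for a,r,x in blobs(T,c,60,(120,265,245,370)): print(n,*rectw(x,.015))
E
```

```text
time_s: 16.05
position: [0.3758, -0.3241, 0.0209]
tool_rot: [[0.965, -0.261, 0.002], [-0.261, -0.965, -0.003], [0.003, 0.002, -1.0]]
ft_force: [-2.9, 3.8, 20.5]
grip_width: 0.0142
gripper_force: 101.5
time_s: 17.05
position: [0.3847, -0.1916, 0.2054]
h [375.1 264.3] [23.7 84.4] -2.9
h [383.3 330.9] [84.3 23.6] 2.1
h [396.8 408.2] [22.7 82.9] -2.8
f [464.5 259.8] [49.7 92.9] -2.8
f [473.9 330.2] [49.8 88.2] -0.5
f [484.6 404.3] [48.2 87.8] -3.3
```

View pics/t4c.png

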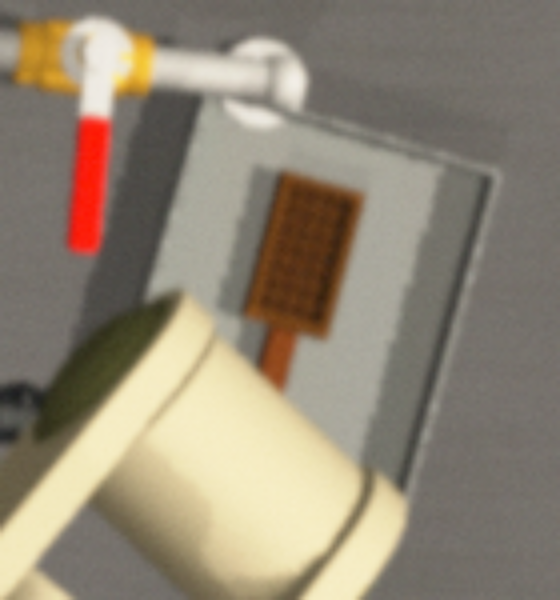

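The clogged screen lies flat, centred in the tray (frame around (305,255) in the crop), and the clean screens have not moved. I go to the nearest one, clean A.

```bash
python3 nudge.py '[[[0,-0.045,0],-1,0.04],[[0,-0.045,0],-1,0.04],[[0,-0.045,0],0,0.04],[[0,-0.045,0],0,0.04],[[0,-0.045,0],0,0.04],[[0,-0.045,0],0,0.04],[[0,-0.045,0],0,0.04],[[0,-0.045,0],0,0.04],[[0,-0.045,0],0,0.04],[[0,0,0],0,0.04]]' 100|head -2
python3 - <<'E'
from h import *
to(.3686,.2646,.05,-2.9)
E
```

```text
time_s: 18.1
position: [0.4089, 0.2155, 0.2045]
d_tool mm [-42.7 -46.9 154.5] yaw -2.8 turn 0.1 pos [0.4089 0.2155 0.2045] F [ 0.4 -0.5 -0.8] w 0.0399 t 18.1
```

```bash
python3 nudge.py '[[[-0.021,-0.023,0],0,0.04],[[-0.021,-0.023,0.03],0,0.04],[[0,0,0.04],0,0.04],[[0,0,0.04],0,0.04],[[0,0,0.03],0,0.04],[[0,0,0.01],0,0.04],[[0,0,0],0,0.04],[[0,0,0],0,0.04]]' 100|head -2
python3 - <<'E'
from h import *
to(.3686,.2646,.016,-2.9)
E
```

```text
time_s: 18.9
position: [0.3708, 0.2598, 0.0558]
d_tool mm [-2.5 -4.7 39.8] yaw -3.2 turn -0.3 pos [0.3708 0.2598 0.0558] F [ 0.4 -0.9 -0.1] w 0.0402 t 18.9
```

```bash
python3 nudge.py '[[[-0.002,-0.0045,0.02],0,0.04],[[0,0,0.013],0,0.04],[[0,0,0.007],0,0.04],[[0,0,0],0,0.04]]' |head -2
python3 nudge.py '[[[0,0,0],0,0],[[0,0,0],0,0],[[0,0,0],0,0],[[0,0,0],0,0],[[0,0,0],0,0]]'
```

```text
time_s: 19.3
position: [0.3686, 0.2644, 0.0151]
time_s: 19.8
position: [0.3688, 0.2646, 0.016]
tool_rot: [[0.998, -0.055, 0.002], [-0.055, -0.998, 0.001], [0.002, -0.001, -1.0]]
ft_force: [-0.9, -0.3, 8.5]
grip_width: 0.015
gripper_force: 98.4
```

```bash
python3 nudge.py '[[[0,0,-0.02],0,0],[[0,0,-0.04],0,0],[[0,0,-0.04],0,0],[[0,0.03,0],2.3,0],[[0,0.045,0],0,0],[[0,0.045,0],0,0],[[0,0.045,0],0,0],[[0,0.045,0],0,0],[[0,0.045,0],0,0],[[0,0,0],0,0]]' |tail -2
python3 - <<'E'
from h import *
p=U(-180,-62);to(p[0],p[1],.066,-5.2)
S=look("side","s5.png")
E
```

```text
grip_width: 0.015
gripper_force: 98.4
d_tool mm [37.1 64.2 49.5] yaw -5.9 turn -0.7 pos [0.3454 0.006  0.1153] F [-0.4  0.4 -1.6] w 0.015 t 20.8
```

```bash
python3 nudge.py '[[[0.0,0.032,0],-0.7,0],[[0.0,0.032,0],0,0],[[0.018,0,0.025],0,0],[[0.018,0,0.025],0,0],[[0,0,0],0,0],[[0,0,0],0,0]]' |tail -2
python3 - <<'E'
from h import *
p=U(-180,-62);to(p[0],p[1],.066,-5.2)
S=look("side","s5.png");cv2.imwrite('pics/s5c.png',cv2.resize(S['pixels'][150:300,270:470],None,fx=4,fy=4)[:,:,::-1])
T=look("top","t5.png")
for c,n in((WHITE,'f'),):
    for a,r,x in blobs(T,c,300,(300,265,400,420)):
        P=np.array([plane(T,p[0],.066)[:2] for p in x],np.float32)*1000;print(cv2.minAreaRect(P))
E
```

```text
grip_width: 0.0152
gripper_force: 98.5
d_tool mm [ 1.4  6.7 -1.1] yaw -4.6 turn 0.6 pos [ 0.3749 -0.0551  0.0649] F [-0.5  0.1 -1.3] w 0.0152 t 21.4
((463.0755615234375, -61.632110595703125), (53.97224426269531, 107.94963073730469), 85.87431335449219)
```

View pics/s5c.png

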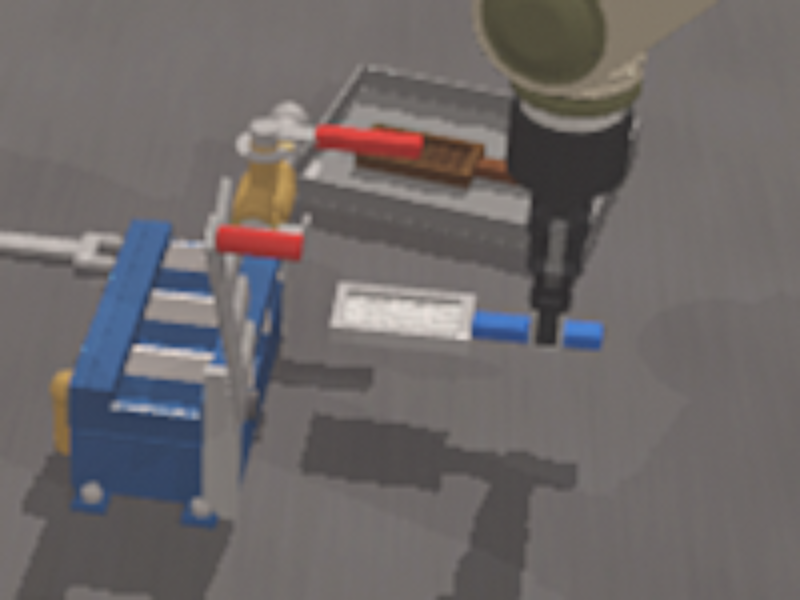

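The screen is held level. I align it and push it in.

```bash
python3 nudge.py '[[[0.001,0.0067,0],0.6,0],[[0,0,0],0,0],[[0,0,0],0,0]]' |head -2
python3 - <<'E'
from h import *
p=U(-46,-62);to(p[0],p[1],.065,-5.2)
E
```

```text
time_s: 21.85
position: [0.3757, -0.0633, 0.0652]
d_tool mm [133.8  -1.9   0.3] yaw -5.4 turn -0.2 pos [ 0.3757 -0.0633  0.0652] F [ 0.7  0.5 -2.1] w 0.0147 t 21.9
```

```bash
python3 nudge.py '[[[0.02,-0.0018,0],-0.2,0],[[0.02,0,0],0,0],[[0.02,0,0],0,0],[[0,0,0],0,0]]' |sed -n '1,2p;4p'
python3 nudge.py '[[[0.02,0,0],0,0],[[0.02,0,0],0,0],[[0.015,0,0],0,0],[[0.01,0,0],0,0],[[0.005,0,0],0,0],[[0,0,0],0,0]]' |sed -n '1,2p;4p'
python3 - <<'E'
from h import *
p=U(-46,-62);to(p[0],p[1],.065,-5.2)
E
```

```text
time_s: 22.25
position: [0.4377, -0.0673, 0.065]
ft_force: [-0.4, 0.4, -1.8]
time_s: 22.85
position: [0.5052, -0.073, 0.0646]
ft_force: [0.8, 0.2, -1.9]
d_tool mm [ 4.1  0.6 -0.4] yaw -5.2 turn 0.0 pos [ 0.5052 -0.073   0.0646] F [ 0.8  0.2 -1.9] w 0.0152 t 22.9
```

```bash
python3 nudge.py '[[[0.004,0,0],0,0],[[0.003,0,0],0,0],[[0,0,0],0,0]]' |sed -n '1,2p;4p'
python3 nudge.py '[[[0.003,0,0],0,0],[[0.003,0,0],0,0],[[0,0,0],0,0]]' |sed -n '1,2p;4p'
python3 - <<'E'
from h import *
p=U(-46,-62);to(p[0],p[1],.065,-5.2)
E
```

```text
time_s: 23.15
position: [0.5086, -0.0727, 0.0636]
ft_force: [-12.3, -0.0, 0.0]
time_s: 23.45
position: [0.5089, -0.0724, 0.0629]
ft_force: [-36.7, -1.6, 11.8]
d_tool mm [ 0.3  1.5 -2.2] yaw -5.1 turn 0.1 pos [ 0.5089 -0.0724  0.0629] F [-36.7  -1.6  11.8] w 0.0149 t 23.4
```

```bash
python3 nudge.py '[[[-0.004,0,0],0,0.04],[[0,0,0],0,0.04],[[0,0,0],0,0.04],[[-0.004,0,-0.03],0,0.04],[[-0.03,0,-0.04],0,0.04],[[-0.04,0,-0.03],0,0.04],[[-0.04,-0.04,0],0,0.04],[[-0.03,-0.045,0],0,0.04],[[0,-0.045,0],0,0.04],[[0,0,0],0,0.04]]' |sed -n '1,2p;4p'
cat >> h.py <<'E'
def rectw(T,x,z):
    P=np.array([plane(T,p[0],z)[:2] for p in x],np.float32)*1000
    r=cv2.minAreaRect(P);return np.array(r[0]),np.round(sorted(r[1]),1)
def screens(T):
    H=[rectw(T,x,.015) for a,r,x in blobs(T,BLUE,60,(120,255,260,400))];F=[rectw(T,x,.015) for a,r,x in blobs(T,WHITE,200,(120,255,260,400))]
    for h,s in H:
        f,fs=min(F,key=lambda q:np.linalg.norm(q[0]-h));d=f-h;n=np.linalg.norm(d);u=d/n
        print('handle',h.round(1),s,'frame',f.round(1),fs,'dist',n.round(1),'yaw',np.degrees(np.arctan2(u[1],u[0])).round(1),'grasp',(h-7*u).round(1))
E
python3 - <<'E'
from h import *
T=look("top","t6.png");screens(T)
for a,r,x in blobs(T,BLUE,40,(300,265,400,330)): print('inserted handle',rectw(T,x,.062))
to(.3765,.331,.1,-.4)
E
```

```text
time_s: 24.45
position: [0.3884, 0.0639, 0.1654]
ft_force: [0.1, -0.8, 0.8]
handle [383.3 330.9] [23.6 84.3] frame [474.2 330.5] [52.4 89.1] dist 90.9 yaw -0.3 grasp [376.3 330.9]
handle [395.6 407.7] [24.2 85.2] frame [486.6 402.3] [52.6 88.3] dist 91.1 yaw -3.4 grasp [388.6 408.1]
inserted handle (array([510.2925415 , -72.17030334]), array([18.7, 71.9]))
d_tool mm [ -35.5 -267.    65.2] yaw -4.9 turn -4.5 pos [0.389  0.0619 0.1653] F [-0.1  0.7  0.2] w 0.0399 t 24.5
```

```bash
python3 nudge.py '[[[0,-0.045,0],-2,0.04],[[0,-0.045,0],-2.5,0.04],[[0,-0.045,0],0,0.04],[[-0.01,-0.045,0],0,0.04],[[-0.01,-0.045,0],0,0.04],[[0,-0.04,0],0,0.04],[[0,0,0.035],0,0.04],[[0,0,0.035],0,0.04],[[0,0,0],0,0.04]]' |sed -n '1,2p;4p'
python3 - <<'E'
from h import *
to(.3765,.331,.016,-.3)
E
```

```text
time_s: 25.4
position: [0.3766, 0.3236, 0.0915]
ft_force: [0.1, -0.3, 0.3]
d_tool mm [ 0.3 -7.7 75.5] yaw -0.7 turn -0.4 pos [0.3766 0.3236 0.0915] F [ 0.1 -0.3  0.3] w 0.0397 t 25.4
```

```bash
python3 nudge.py '[[[0,-0.0077,0.015],-0.4,0.04],[[0,0,0.03],0,0.04],[[0,0,0.02],0,0.04],[[0,0,0.01],0,0.04],[[0,0,0],0,0.04]]' |sed -n '1,2p;4p'
python3 nudge.py '[[[0,0,0],0,0],[[0,0,0],0,0],[[0,0,0],0,0],[[0,0,0],0,0],[[0,0,0],0,0]]'
python3 nudge.py '[[[0,0,-0.02],0,0],[[0,0,-0.04],0,0],[[0,0,-0.04],0,0],[[0,0.03,0],4,0],[[0,0.045,0],0,0],[[0,0.045,0],0,0],[[0,0.045,0],0,0],[[0,0.045,0],0,0],[[0,0.045,0],0,0],[[0,0,0],0,0]]' |sed -n '1,2p;4,5p'
python3 - <<'E'
from h import *
p=U(-180,0);to(p[0],p[1],.066,-5.2)
E
```

```text
time_s: 25.9
position: [0.3782, 0.3323, 0.0199]
ft_force: [0.7, -0.1, -0.0]
time_s: 26.4
position: [0.3783, 0.3329, 0.0215]
tool_rot: [[1.0, -0.005, 0.003], [-0.005, -1.0, 0.001], [0.003, -0.001, -1.0]]
ft_force: [-0.5, -1.6, 8.0]
grip_width: 0.0138
gripper_force: 98.0
time_s: 27.4
position: [0.3607, 0.0742, 0.1206]
ft_force: [0.3, 0.1, -1.9]
grip_width: 0.0136
d_tool mm [26.5 72.3 54.7] yaw -4.7 turn 0.5 pos [0.3607 0.0742 0.1206] F [ 0.3  0.1 -1.9] w 0.0136 t 27.4
```

```bash
python3 nudge.py '[[[0.0,0.036,0],0.5,0],[[0.0,0.036,0],0,0],[[0.013,0,0.025],0,0],[[0.013,0,0.025],0,0],[[0,0,0],0,0],[[0,0,0],0,0]]' |sed -n '1,2p;4,5p'
python3 - <<'E'
from h import *
p=U(-180,0);to(p[0],p[1],.0705,-5.2)
S=look("side","s7.png");cv2.imwrite('pics/s7c.png',cv2.resize(S['pixels'][150:300,270:470],None,fx=4,fy=4)[:,:,::-1])
T=look("top","t7.png");screens(T)
E
```

```text
time_s: 28.0
position: [0.3805, 0.0048, 0.0703]
ft_force: [0.0, -0.7, -1.4]
grip_width: 0.0136
d_tool mm [ 1.3  4.8 -0.2] yaw -4.7 turn 0.5 pos [0.3805 0.0048 0.0703] F [ 0.  -0.7 -1.4] w 0.0136 t 28.0
handle [395.8 408.4] [22.7 84.9] frame [486.  402.7] [52.  90.9] dist 90.4 yaw -3.6 grasp [388.8 408.9]
```

View pics/s7c.png

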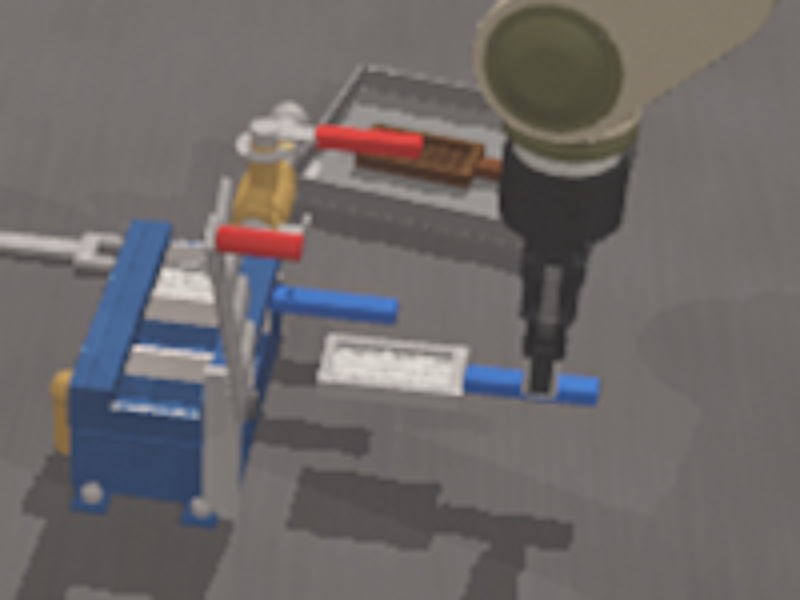

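It is held level and the right screen is in. I insert the middle one.

```bash
python3 nudge.py '[[[0.001,0.0048,0],0.5,0],[[0,0,0],0,0],[[0.02,0,0],0,0],[[0.02,0,0],0,0],[[0,0,0],0,0]]' |sed -n '1,2p;4,5p'
python3 - <<'E'
from h import *
p=U(-46,0);to(p[0],p[1],.0695,-5.2)
E
```

```text
time_s: 28.6
position: [0.4209, -0.0041, 0.0695]
ft_force: [-2.4, 0.4, -2.1]
grip_width: 0.0137
d_tool mm [94.2 -0.5 -0.3] yaw -5.2 turn -0.0 pos [ 0.4209 -0.0041  0.0695] F [-2.4  0.4 -2.1] w 0.0137 t 28.6
```

```bash
python3 nudge.py '[[[0.02,0,0],0,0],[[0.02,0,0],0,0],[[0.02,0,0],0,0],[[0.015,0,0],0,0],[[0.01,0,0],0,0],[[0,0,0],0,0]]' |sed -n '1,2p;4,5p'
python3 nudge.py '[[[0.005,0,0],0,0],[[0.004,0,0],0,0],[[0,0,0],0,0]]' |sed -n '1,2p;4,5p'
python3 - <<'E'
from h import *
p=U(-46,0);to(p[0],p[1],.0695,-5.2)
E
```

```text
time_s: 29.2
position: [0.5068, -0.0122, 0.0702]
ft_force: [0.1, -0.7, 0.2]
grip_width: -0.0003
time_s: 29.5
position: [0.5155, -0.013, 0.0699]
ft_force: [0.8, 0.3, 0.5]
grip_width: -0.0002
d_tool mm [-0.8 -0.7  0.4] yaw -5.3 turn -0.1 pos [ 0.5155 -0.013   0.0699] F [0.8 0.3 0.5] w -0.0002 t 29.5
```

The grip slackened and the screen slipped out of the fingers. I retreat and look.

```bash
python3 nudge.py '[[[0,0,-0.04],0,0],[[0,0,-0.04],0,0],[[-0.04,0,-0.03],0,0.04],[[-0.04,-0.04,0],0,0.04],[[-0.04,-0.04,0],0,0.04],[[0,-0.045,0],0,0.04],[[0,-0.045,0],0,0.04],[[0,0,0],0,0.04]]' |sed -n '1,2p;4,5p'
python3 - <<'E'
from h import *
S=look("side","s8.png");T=look("top","t8.png")
a=cv2.resize(S['pixels'][150:300,270:470],(600,450),interpolation=3);b=cv2.resize(T['pixels'][190:340,270:420],(450,450),interpolation=3)
c=np.hstack([a,b]);c=cv2.resize(c,(800,343));cv2.imwrite('pics/c8.png',c[:,:,::-1])
for a,r,x in blobs(T,BLUE,40,(300,262,400,380)): print('handle',rectw(T,x,.062))
E
```

```text
time_s: 30.3
position: [0.4189, 0.1612, 0.18]
ft_force: [0.3, -0.1, -0.4]
grip_width: 0.0404
handle (array([519.26043701, -73.59426117]), array([38. , 87.8]))
```

View pics/c8.png

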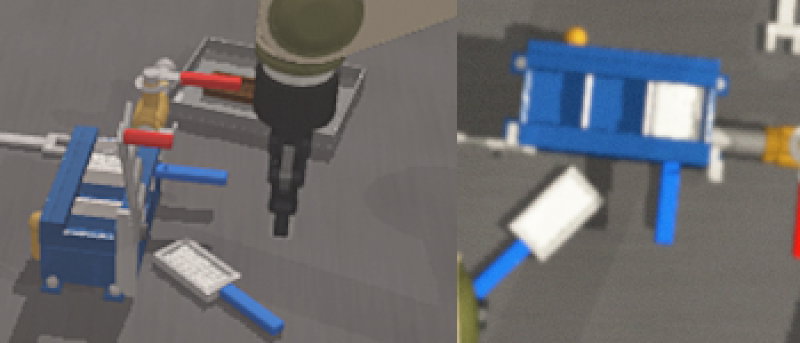

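The dropped screen lies on the bench in front of the box, turned about −35°. I clear the arm and measure it.

```bash
python3 nudge.py '[[[-0.02,-0.04,0],0,0.04],[[-0.02,-0.045,0],0,0.04],[[-0.02,-0.045,0],0,0.04],[[0,0,0],0,0.04]]' |sed -n '1,2p'
python3 - <<'E'
from h import *
S=look("side");T=look("top","t9.png");h=[];f=[]
for c,l,b in((BLUE,h,(255,255,340,400)),(WHITE,f,(270,240,345,300))):
    for a,r,x in blobs(T,c,100,b): q=rectw(T,x,.012);print(a,q);l.append((a,q))
for c,b in((BLUE,(340,255,410,320)),(WHITE,(325,240,385,290))):
    for a,r,x in blobs(S,c,60,b): print('S',a,np.round(r,1) if 0 else (np.round(r[0],1),np.round(r[1],1)), plane(S,r[0],.012).round(4))
h=min(h,key=lambda q:abs(q[0]-310))[1][0];f=min(f,key=lambda q:abs(q[0]-790))[1][0];u=(f-h)/np.linalg.norm(f-h);yaw=np.degrees(np.arctan2(u[1],u[0]))
print('dist',np.linalg.norm(f-h),'yaw',yaw,'grasp',h-7*u);g=(h-7*u)/1000;to(g[0],g[1],.06,yaw)
E
```

```text
time_s: 30.8
position: [0.3699, 0.295, 0.1797]
251.5 (array([440.05780029, 100.87400818]), array([19., 82.]))
777.0 (array([502.09136963,  37.52363586]), array([52.1, 92.3]))
S 169.5 (array([379.7, 284.7]), array([30.8,  6.6])) [0.4379 0.1031 0.012 ]
S 403.0 (array([355.9, 265.7]), array([35.8, 15.4])) [0.4995 0.0356 0.012 ]
dist 88.66472464817332 yaw -45.60170767068779 grasp [435.16030597 105.87546291]
d_tool mm [ 80.3 179.3 119.7] yaw -5.2 turn 40.4 pos [0.3716 0.2918 0.1796] F [-0.  -0.2 -0.5] w 0.0402 t 30.9
```

```bash
python3 nudge.py '[[[0.02,0.045,0],0,0.05],[[0.02,0.045,0],0,0.05],[[0.02,0.045,0],0,0.05],[[0.02,0.045,0],0,0.05],[[0,0,0.025],8,0.05],[[0,0,0.025],8,0.05],[[0,0,0.02],8.2,0.05],[[0,0,0.02],8.2,0.05],[[0,0,0],8,0.05],[[0,0,0],0,0.05]]' |sed -n '1,2p'
python3 - <<'E'
from h import *
to(.4352,.1059,.014,-45.6)
E
```

```text
time_s: 31.9
position: [0.4347, 0.1037, 0.0894]
d_tool mm [-1.2 -2.  75.4] yaw -45.9 turn -0.3 pos [0.4347 0.1037 0.0894] F [ 0.6 -0.2  0.2] w 0.0502 t 31.9
```

```bash
python3 nudge.py '[[[-0.001,-0.002,0.03],-0.3,0.04],[[0,0,0.025],0,0.04],[[0,0,0.014],0,0.04],[[0,0,0.006],0,0.04],[[0,0,0],0,0.04]]' |sed -n '1,2p;4p'
python3 -c "
from h import *
to(.4352,.1059,.014,-45.6)"
```

```text
time_s: 32.4
position: [0.4356, 0.107, 0.0147]
ft_force: [-0.5, -0.2, -0.4]
d_tool mm [0.5 1.  0.7] yaw -45.3 turn 0.3 pos [0.4356 0.107  0.0147] F [-0.5 -0.2 -0.4] w 0.04 t 32.4
```

```bash
python3 nudge.py '[[[0,0,0],0,0],[[0,0,0],0,0],[[0,0,0],0,0],[[0,0,0],0,0],[[0,0,0],0,0],[[0,0,-0.02],0,0],[[0,0,-0.04],0,0],[[0,0,-0.03],0,0],[[-0.03,0,0],0,0],[[-0.03,0,0],0,0]]' 110 |sed -n '1,2p;4,6p'
python3 nudge.py '[[[0,0,0],-8,0],[[0,0,0],-8,0],[[0,0,0],-8,0],[[0,0,0],-8,0],[[0,0,0],-8,0],[[0,0,0],0,0]]' |sed -n '1,2p;4,5p'
python3 -c "
from h import *
p=U(-180,0);to(p[0],p[1],.066,-5.2)"
```

```text
time_s: 33.4
position: [0.3932, 0.1508, 0.1061]
ft_force: [-0.6, 0.5, -2.9]
grip_width: 0.0139
gripper_force: 108.2
time_s: 34.0
position: [0.3931, 0.1505, 0.1052]
ft_force: [0.3, -0.4, -1.9]
grip_width: 0.0137
d_tool mm [  2.  151.   39.2] yaw -5.3 turn -0.1 pos [0.3931 0.1505 0.1052] F [ 0.3 -0.4 -1.9] w 0.0137 t 34.0
```

```bash
python3 nudge.py '[[[0,0.038,0],0,0],[[0,0.038,0],0,0],[[0,0.038,0],0,0],[[0,0.037,0],0,0],[[0.002,0,0.02],0,0],[[0,0,0.019],0,0],[[0,0,0],0,0],[[0,0,0],0,0]]' |sed -n '1,2p;4,5p'
python3 - <<'E'
from h import *
p=U(-180,0);to(p[0],p[1],.0667,-5.2)
S=look("side","s10.png");T=look("top","t10.png");cv2.imwrite('pics/s10c.png',cv2.resize(S['pixels'][170:290,300:460],None,fx=4,fy=4)[:,:,::-1])
for a,r,x in blobs(T,WHITE,300,(300,250,360,420)): q=rectw(T,x,.064);print(a,q, rot(5.2)@(q[0]/1000-UO)*1000)
E
```

```text
time_s: 34.8
position: [0.3812, 0.0001, 0.0662]
ft_force: [0.0, 0.1, -1.1]
grip_width: 0.0139
d_tool mm [ 0.2  0.1 -0.5] yaw -5.5 turn -0.3 pos [3.812e-01 1.000e-04 6.620e-02] F [ 0.   0.1 -1.1] w 0.0139 t 34.8
886.0 (array([477.35577393, -10.16958809]), array([53.2, 94.2])) [-83.46630433  -1.33986898]
```

View pics/s10c.png

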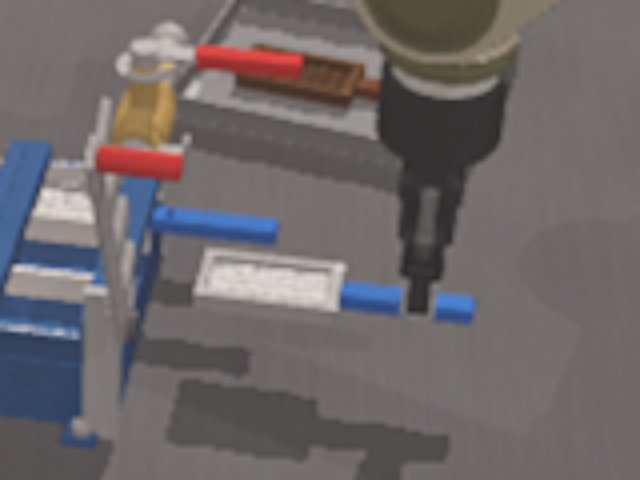

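The screen is held level and aligned (frame centre at unit x −83, y −1 mm), so 132 mm is left to go.

```bash
python3 nudge.py '[[[0.02,0,0],-0.3,0],[[0.02,0,0],0,0],[[0.02,0,0],0,0],[[0.02,0,0],0,0],[[0.02,0,0],0,0],[[0.015,0,0],0,0],[[0.01,0,0],0,0],[[0.005,0,0],0,0],[[0,0,0],0,0]]' |sed -n '1,2p;4,5p'
python3 nudge.py '[[[0.004,0,0],0,0],[[0.003,0,0],0,0],[[0.002,0,0],0,0],[[0,0,0],0,0]]' |sed -n '1,2p;4,5p'
python3 -c "
from h import *
p=U(-46,0);to(p[0],p[1],.0667,-5.2)"
```

```text
time_s: 35.8
position: [0.511, -0.0115, 0.0661]
ft_force: [0.5, -0.1, 0.1]
grip_width: 0.0141
time_s: 36.2
position: [0.5129, -0.0115, 0.0654]
ft_force: [-27.7, -2.4, 17.4]
grip_width: 0.0139
d_tool mm [ 1.9  0.5 -1.3] yaw -5.0 turn 0.2 pos [ 0.5129 -0.0115  0.0654] F [-27.7  -2.4  17.4] w 0.0139 t 36.2
```

Home against the stop. I release it and fetch the third.

```bash
python3 nudge.py '[[[-0.004,0,0],0,0.035],[[0,0,0],0,0.035],[[0,0,0],0,0.035],[[-0.003,0,-0.03],0,0.035],[[-0.03,0,-0.04],0,0.035],[[-0.04,0,-0.03],0,0.035],[[-0.04,-0.04,0],0,0.035],[[-0.03,-0.045,0],0,0.035],[[0,-0.045,0],0,0.035],[[0,0,0],0,0.035]]' |sed -n '1,2p;4p'
python3 nudge.py '[[[0,-0.045,0],0,0.04],[[0,-0.045,0],0,0.04],[[0,-0.045,0],0,0.04],[[0,0,0],0,0.04]]' |sed -n '1,2p;4p'
python3 - <<'E'
from h import *
T=look("top","t11.png");screens(T)
for a,r,x in blobs(T,BLUE,40,(300,262,400,330)): q=rectw(T,x,.062);print('in',a,q,rot(5.2)@(q[0]/1000-UO)*1000)
to(.3888,.4085,.1,-3.5)
E
```

```text
time_s: 37.2
position: [0.3904, 0.1254, 0.1663]
ft_force: [1.0, -0.9, 0.2]
time_s: 37.6
position: [0.4033, 0.2595, 0.1657]
ft_force: [1.0, -0.0, 1.0]
handle [425.1 405.8] [23.6 25.9] frame [485.6 403.3] [52.6 90. ] dist 60.6 yaw -2.4 grasp [418.1 406.1]
in 242.5 (array([513.74707031, -73.39359283]), array([20.5, 79.5])) [-41.49462533 -61.00543183]
in 220.0 (array([515.80853271, -11.56239414]), array([18.5, 72.6])) [-45.04556816   0.75812995]
d_tool mm [ -27.  -149.3   65.5] yaw -4.9 turn -1.4 pos [0.403  0.2575 0.1655] F [ 0.5 -0.5 -0.1] w 0.0399 t 37.6
```

```bash
python3 nudge.py '[[[-0.01,-0.04,0],-1.4,0.04],[[-0.017,-0.04,0],0,0.04],[[0,-0.04,0],0,0.04],[[0,-0.03,0],0,0.04],[[0,0,0.04],0,0.04],[[0,0,0.04],0,0.04],[[0,0,0.02],0,0.04],[[0,0,0],0,0.04]]' 110|sed -n '1,2p;4p'
python3 -c "
from h import *
to(.3887,.4084,.0155,-3.5)"
```

```text
time_s: 38.45
position: [0.3861, 0.4056, 0.0632]
ft_force: [0.2, 0.9, 0.9]
d_tool mm [ 2.6 -3.2 47.7] yaw -3.8 turn -0.3 pos [0.3861 0.4056 0.0632] F [0.2 0.9 0.9] w 0.04 t 38.5
```

```bash
python3 nudge.py '[[[0.0025,-0.003,0.02],-0.3,0.04],[[0,0,0.015],0,0.04],[[0,0,0.0125],0,0.04],[[0,0,0],0,0.04]]'|sed -n '1,2p;4p'
python3 nudge.py '[[[0,0,0],0,0],[[0,0,0],0,0],[[0,0,0],0,0],[[0,0,0],0,0],[[0,0,0],0,0]]' |sed -n '1,2p;4,6p'
python3 nudge.py '[[[0,0,-0.02],0,0],[[0,0,-0.04],0,0],[[0,0,-0.04],0,0],[[0,0.03,0],1.7,0],[[0,0.045,0],0,0],[[0,0.045,0],0,0],[[0,0.045,0],0,0],[[0,0.045,0],0,0],[[0,0.045,0],0,0],[[0,0,0],0,0]]' |sed -n '1,2p;4,5p'
python3 - <<'E'
from h import *
p=U(-180,62);to(p[0],p[1],.066,-5.2)
E
```

```text
time_s: 38.85
position: [0.3893, 0.4097, 0.0179]
ft_force: [0.6, -1.0, -0.1]
time_s: 39.35
position: [0.3897, 0.4106, 0.0198]
ft_force: [-0.7, -1.8, 5.2]
grip_width: 0.014
gripper_force: 107.9
time_s: 40.35
position: [0.3671, 0.1526, 0.1189]
ft_force: [-0.6, -0.2, -1.5]
grip_width: 0.0137
d_tool mm [28.3 88.7 52.9] yaw -5.4 turn -0.2 pos [0.3671 0.1526 0.1189] F [-0.6 -0.2 -1.5] w 0.0137 t 40.4
```

```bash
python3 nudge.py '[[[0.0,0.044,0],-0.2,0],[[0.0,0.0445,0],0,0],[[0.014,0,0.025],0,0],[[0.014,0,0.025],0,0],[[0,0,0],0,0],[[0,0,0],0,0]]' |sed -n '1,2p;4,5p'
python3 - <<'E'
from h import *
p=U(-180,62);to(p[0],p[1],.0688,-5.2)
S=look("side","s12.png");T=look("top","t12.png");cv2.imwrite('pics/s12c.png',cv2.resize(S['pixels'][190:310,300:460],None,fx=4,fy=4)[:,:,::-1])
for a,r,x in blobs(T,WHITE,300,(240,250,340,420)): q=rectw(T,x,.064);print(a,q, rot(5.2)@(q[0]/1000-UO)*1000)
E
```

```text
time_s: 40.95
position: [0.3873, 0.0662, 0.0687]
ft_force: [-0.3, 0.1, -1.7]
grip_width: 0.0138
d_tool mm [-0.   4.6 -0.1] yaw -4.8 turn 0.4 pos [0.3873 0.0662 0.0687] F [-0.3  0.1 -1.7] w 0.0138 t 41.0
902.0 (array([482.54992676,  58.43019867]), array([54., 94.])) [-84.51090423  67.44834788]
```

View pics/s12c.png

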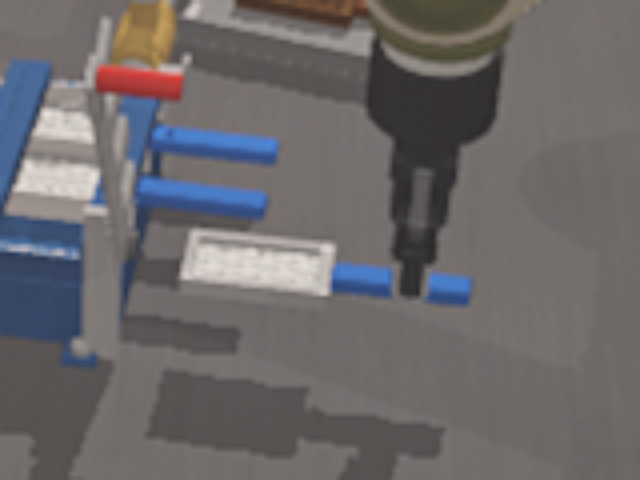

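The third screen is level with the other two home; it is 5 mm left of its slot, so I correct that and insert.

```bash
python3 nudge.py '[[[0,0.005,0],0.4,0],[[0,0,0],0,0],[[0.02,0,0],0,0],[[0.02,0,0],0,0],[[0,0,0],0,0]]' |sed -n '1,2p;4,5p'
python3 -c "
from h import *
p=U(-46,62);to(p[0],p[1],.0688,-5.2)"
```

```text
time_s: 41.55
position: [0.4293, 0.0567, 0.0688]
ft_force: [0.4, -0.4, -1.2]
grip_width: 0.0135
d_tool mm [91.4 -1.2  0.3] yaw -5.3 turn -0.1 pos [0.4293 0.0567 0.0688] F [ 0.4 -0.4 -1.2] w 0.0135 t 41.5
```

```bash
python3 nudge.py '[[[0.02,-0.001,0],0,0],[[0.02,0,0],0,0],[[0.02,0,0],0,0],[[0.015,0,0],0,0],[[0.01,0,0],0,0],[[0,0,0],0,0]]' |sed -n '1,2p;4,5p'
python3 nudge.py '[[[0.004,0,0],0,0],[[0.004,0,0],0,0],[[0.002,0,0],0,0],[[0,0,0],0,0]]' |sed -n '1,2p;4,5p'
python3 -c "
from h import *
p=U(-46,62);to(p[0],p[1],.0688,-5.2)"
```

```text
time_s: 42.15
position: [0.5121, 0.0502, 0.0683]
ft_force: [0.2, -0.4, -1.6]
grip_width: 0.0141
time_s: 42.55
position: [0.5194, 0.0496, 0.0675]
ft_force: [-7.3, -0.7, -0.5]
grip_width: 0.0138
d_tool mm [ 1.   0.  -1.3] yaw -5.2 turn -0.0 pos [0.5194 0.0496 0.0675] F [-7.3 -0.7 -0.5] w 0.0138 t 42.5
```

```bash
python3 nudge.py '[[[0.003,0,0],0,0],[[0.003,0,0],0,0],[[0,0,0],0,0]]' |sed -n '1,2p;4,5p'
python3 nudge.py '[[[-0.004,0,0],0,0.035],[[0,0,0],0,0.035],[[0,0,0],0,0.035],[[-0.003,0,-0.03],0,0.035],[[-0.03,0,-0.04],0,0.035],[[-0.04,0,-0.04],0,0.035],[[-0.04,0,-0.03],0,0.035],[[-0.04,0.04,0],0,0.035],[[0,0.045,0],0,0.035],[[0,0,0],0,0.035]]' |sed -n '1,2p;4p'
python3 - <<'E'
from h import *
T=look("top","t13.png");S=look("side","s13.png")
for a,r,x in blobs(T,BLUE,40,(290,260,400,330)): q=rectw(T,x,.062);print('in',a,q,rot(5.2)@(q[0]/1000-UO)*1000)
c=np.hstack([cv2.resize(T['pixels'][190:340,270:420],(400,400),interpolation=3),cv2.resize(S['pixels'][170:320,270:420],(400,400),interpolation=3)]);cv2.imwrite('pics/c13.png',c[:,:,::-1])
for a,r,x in blobs(T,RED,40,(180,200,300,320)): print('pin',r[0],rectw(T,x,.29)[0])
p=U(-32,108-222*np.cos(2.1));to(p[0],p[1],.087+.222*np.sin(2.1),-5.2)
E
```

```text
time_s: 42.85
position: [0.5197, 0.0497, 0.0667]
ft_force: [-29.4, -1.3, 11.6]
grip_width: 0.0138
time_s: 43.85
position: [0.3733, -0.0214, 0.2045]
ft_force: [1.2, -0.3, 0.9]
in 275.5 (array([515.86187744, -84.31128693]), array([52.8, 82.3])) [-38.39902312 -71.68652262]
in 234.5 (array([518.22802734, -11.77873039]), array([18.6, 77.4])) [-42.6164241    0.76196909]
in 209.5 (array([520.32128906,  49.80103302]), array([18.3, 70. ])) [-46.11291025  62.27801246]
pin (224.14718627929688, 256.4390869140625) [547.82647705 205.80323792]
d_tool mm [ 153.1 -239.6  -74.4] yaw -5.4 turn -0.2 pos [ 0.3737 -0.0184  0.204 ] F [ 0.1  0.9 -0.8] w 0.0348 t 44.0
```

View pics/c13.png

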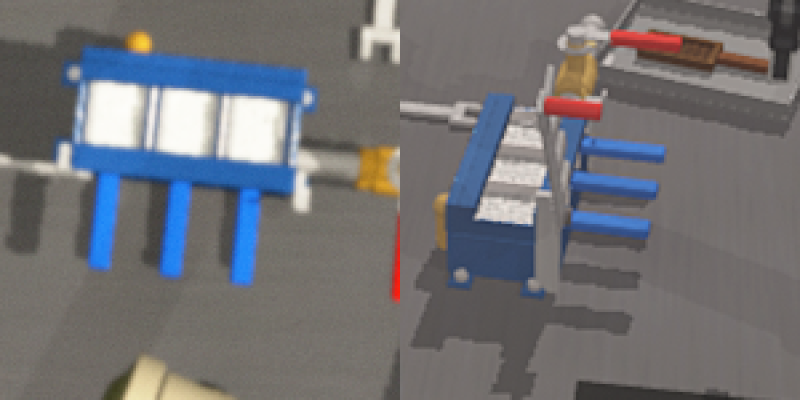

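All three clean screens are home, with handle ends 81 mm out. Now back to the keeper pin.

```bash
python3 nudge.py '[[[0,-0.02,-0.045],0,0.04],[[0,-0.04,-0.045],0,0.04],[[0,-0.04,-0.045],0,0.04],[[0.03,-0.04,-0.01],0,0.04],[[0.04,-0.04,0],0,0.04],[[0.04,-0.04,0],0,0.04],[[0.04,-0.02,0],0,0.04],[[0,0,0],0,0.04],[[0,0,0],0,0.04]]' 30|sed -n '1,2p;4p'
python3 - <<'E'
from h import *
to(.548,.2055,.2786,-5.2)
E
```

```text
time_s: 44.85
position: [0.5328, 0.1866, 0.3319]
ft_force: [-0.1, -0.5, 0.1]
d_tool mm [ 13.6 -20.2  53.3] yaw -5.1 turn 0.1 pos [0.5328 0.1866 0.3319] F [-0.1 -0.5  0.1] w 0.04 t 44.9
```

```bash
python3 nudge.py '[[[0.0135,-0.020,0],0,0.04],[[0,0,0.025],0,0.04],[[0,0,0.028],0,0.04],[[0,0,0],0,0.04],[[0,0,0],0,0],[[0,0,0],0,0],[[0,0,0],0,0],[[0,0,0],0,0],[[0,0,0],0,0]]' 30|sed -n '1,2p;4,6p'
python3 -c "
from h import *
to(.548,.2055,.2786,-5.2)"
```

```text
time_s: 45.75
position: [0.5481, 0.2042, 0.2822]
ft_force: [-1.4, 2.0, 7.1]
grip_width: 0.0128
gripper_force: 29.6
d_tool mm [-0.2 -1.3  3.6] yaw -5.2 turn -0.0 pos [0.5481 0.2042 0.2822] F [-1.4  2.   7.1] w 0.0128 t 45.8
```

```bash
python3 nudge.py '[[[0,0.015,-0.008],0,0],[[0,0.0149,-0.0066],0,0],[[0,0.0316,-0.01],0,0],[[0,0.0329,-0.0051],0,0],[[0,0.0333,0],0,0],[[0,0.0329,0.0048],0,0],[[0,0.0318,0.0097],0,0],[[0,0,0],0,0]]' |sed -n '1,2p;4,5p'
python3 - <<'E'
from h import *
a=1.2;p=U(-32,108-222*np.cos(a));to(p[0],p[1],.091+.222*np.sin(a),-5.2)
E
```

```text
time_s: 46.55
position: [0.5307, 0.0083, 0.2958]
ft_force: [2.9, -2.3, 2.6]
grip_width: 0.0128
d_tool mm [-0.  -5.7 -2.2] yaw -5.5 turn -0.3 pos [0.5307 0.0083 0.2958] F [ 2.9 -2.3  2.6] w 0.0128 t 46.5
```

```bash
python3 nudge.py '[[[0,0.0247,0.0125],0,0],[[0,0.0275,0.0187],0,0],[[0,0.0244,0.0226],0,0],[[0,0.0208,0.026],0,0],[[0,0.0167,0.0288],0,0],[[0,0,0],0,0]]' |sed -n '1,2p;4,5p'
python3 - <<'E'
from h import *
a=.45;p=U(-32,108-222*np.cos(a));to(p[0],p[1],.091+.222*np.sin(a),-5.2)
E
```

```text
time_s: 47.15
position: [0.5203, -0.1051, 0.1852]
ft_force: [2.0, -7.0, 2.2]
grip_width: 0.013
d_tool mm [ 0.1 -0.1 -2.4] yaw -5.4 turn -0.2 pos [ 0.5203 -0.1051  0.1852] F [ 2.  -7.   2.2] w 0.013 t 47.1
```

```bash
python3 nudge.py '[[[0,0.0122,0.029],0,0],[[0,0.0074,0.0324],0,0],[[0,0.0015,0.0166],0,0],[[0,0.0005,0.0125],0,0],[[0,0,0],0,0]]' 60|sed -n '1,2p;4,5p'
python3 nudge.py '[[[0,0,0.004],0,0],[[0,0,0.003],0,0],[[0,0,0],0,0]]' |sed -n '1,2p;4,5p'
python3 - <<'E'
from h import *
a=0;p=U(-32,108-222*np.cos(a));to(p[0],p[1],.091+.222*np.sin(a),-5.2)
E
```

```text
time_s: 47.65
position: [0.5184, -0.1271, 0.096]
ft_force: [-2.2, -18.7, -1.0]
grip_width: 0.012
time_s: 47.95
position: [0.5184, -0.1272, 0.0901]
ft_force: [-3.5, -19.4, -1.2]
grip_width: 0.0118
d_tool mm [-0.  -0.2 -0.9] yaw -5.3 turn -0.1 pos [ 0.5184 -0.1272  0.0901] F [ -3.5 -19.4  -1.2] w 0.0118 t 48.0
```

```bash
python3 nudge.py '[[[0,0,0.003],0,0],[[0,0,0.002],0,0],[[0,0,0],0,0]]' |sed -n '1,2p;4,5p'
python3 nudge.py '[[[0,0,0.003],0,0],[[0,0,0.002],0,0],[[0,0,0],0,0]]' |sed -n '1,2p;4,5p'
```

```text
time_s: 48.25
position: [0.5184, -0.1272, 0.0853]
ft_force: [-3.9, -20.0, -0.5]
grip_width: 0.0119
time_s: 48.55
position: [0.5188, -0.1275, 0.0841]
ft_force: [-15.6, -15.3, 36.1]
grip_width: 0.0119
```

```bash
python3 nudge.py '[[[0,0,0],0,0.04],[[0,0,0],0,0.04],[[0,0,0],0,0.04],[[0,0,-0.03],0,0.04],[[0,0,-0.04],0,0.04],[[-0.04,0,-0.04],0,0.04],[[-0.04,0.03,0],0,0.04],[[-0.04,0.03,0],0,0.04],[[-0.03,0.0,0],0,0.04],[[0,0,0],0,0.04]]' 40|sed -n '1,2p;4p'
python3 - <<'E'
from h import *
T=look("top","t14.png");S=look("side","s14.png")
pt=[rectw(T,x,.1)+(r[0],) for a,r,x in blobs(T,RED,40,(360,240,410,310))];print(pt)
ps=[(a,r[0]) for a,r,x in blobs(S,RED,20,(335,190,380,225))];print(ps)
if pt and ps: print('pin 3d',cross(T,pt[0][2],S,ps[0][1]))
q=U(-32,-114);print('expect px side',proj(S,[q[0],q[1],.095]),'at 0.045rad',proj(S,[q[0],q[1],.105]))
c=np.hstack([cv2.resize(T['pixels'][190:340,290:440],(400,400),interpolation=3),cv2.resize(S['pixels'][170:320,270:420],(400,400),interpolation=3)]);cv2.imwrite('pics/c14.png',c[:,:,::-1])
p=U(30-82,-190);to(p[0],p[1],.098,-5.2)
E
```

```text
time_s: 49.55
position: [0.3649, -0.169, 0.1845]
ft_force: [0.6, 0.4, -0.2]
[(array([ 519.51800537, -127.59786987]), array([14.7, 42.7]), (387.4999694824219, 276.5))]
[(50.0, (353.4307556152344, 202.05386352539062))]
pin 3d (array([ 0.5186366 , -0.1277283 ,  0.09896241]), np.float64(0.001747708118505712))
expect px side [353.12096115 203.41776767] at 0.045rad [353.27164894 200.28132587]
d_tool mm [126.2  19.7  86.8] yaw -5.3 turn -0.1 pos [ 0.3677 -0.1696  0.1848] F [-0.3  0.1 -0.3] w 0.0397 t 49.6
```

View pics/c14.png

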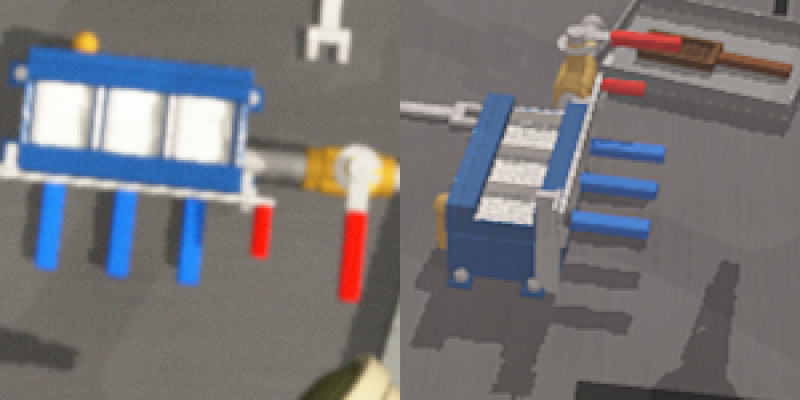

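The keeper is back at its starting pixel position (353,202), so it is in its catch. Now the valve.

```bash
python3 nudge.py '[[[0.03,0.02,0],0,0.04],[[0.032,0,0],0,0.04],[[0.032,0,0],0,0.04],[[0.032,0,0],0,0.04],[[0,0,0.03],0,0.04],[[0,0,0.03],0,0.04],[[0,0,0.0],0,0.04],[[0,0,0],0,0.04]]' 40|sed -n '1,2p;4p'
python3 - <<'E'
from h import *
p=U(30-82,-190);to(p[0],p[1],.1,-5.2)
E
```

```text
time_s: 50.45
position: [0.4921, -0.2007, 0.1248]
ft_force: [1.2, -0.4, 1.1]
d_tool mm [-0.5  0.2 24.8] yaw -5.2 turn -0.0 pos [ 0.4921 -0.2007  0.1248] F [ 1.2 -0.4  1.1] w 0.0399 t 50.5
```

```bash
python3 nudge.py '[[[0,0,0.015],0,0.04],[[0,0,0.01],0,0.04],[[0,0,0],0,0],[[0,0,0],0,0],[[0,0,0],0,0],[[0,0,0],0,0],[[0,0,0],0,0]]' 40|sed -n '1,2p;4,5p'
python3 nudge.py '[[[0.0007,0.0107,0],-7.5,0],[[0.0007,0.0107,0],-7.5,0],[[0.0007,0.0107,0],-7.5,0],[[0.0007,0.0107,0],-7.5,0],[[0.0007,0.0107,0],-7.5,0],[[0.0007,0.0107,0],-7.5,0],[[0,0,0],0,0],[[0,0,0],0,0]]'|sed -n '1,2p;4,5p'
python3 - <<'E'
from h import *
p=U(30,-190)+rot(39.8)@[-.082,0];to(p[0],p[1],.1,39.8)
E
```

```text
time_s: 51.15
position: [0.4915, -0.2014, 0.1003]
ft_force: [-2.2, -2.8, 4.7]
grip_width: 0.015
time_s: 51.95
position: [0.5104, -0.2607, 0.1003]
ft_force: [0.8, 1.6, 4.2]
grip_width: 0.0152
d_tool mm [-0.2 -0.   0.3] yaw 39.8 turn -0.0 pos [ 0.5104 -0.2607  0.1003] F [0.8 1.6 4.2] w 0.0152 t 52.0
```

```bash
python3 nudge.py '[[[0,0,0],0,0.04],[[0,0,0],0,0.04],[[0,0,0],0,0.04],[[0,0,-0.03],0,0.04],[[0,0,-0.04],0,0.04],[[0,0,-0.04],0,0.04],[[-0.04,-0.03,0],0,0.04],[[-0.04,-0.03,0],0,0.04],[[-0.04,-0.03,0],0,0.04],[[0,0,0],0,0.04]]'|sed -n '1,2p;4p'
python3 - <<'E'
from h import *
T=look("top","t15.png")
for a,r,x in blobs(T,RED,60,(360,240,540,420)):
    q=rectw(T,x,.105);v=q[0]/1000-U(30,-190);w=rot(5.2)@v;print(q,'valve',np.degrees(np.arctan2(-w[1],-w[0])))
for a,r,x in blobs(T,BLUE,40,(290,260,400,330)): q=rectw(T,x,.062);print('in',a,q)
for a,r,x in blobs(T,BROWN,40,(430,240,530,380)): q=rectw(T,x,.016);print('clog',a,q,rot(15)@(q[0]-np.array([424.5,-336.5])))
cv2.imwrite('pics/c15.png',cv2.resize(T['pixels'][140:390,200:540],(780,574))[:,:,::-1])
E
```

```text
time_s: 52.95
position: [0.3559, -0.2676, 0.2095]
ft_force: [-0.4, -0.2, -0.2]
(array([ 519.42803955, -127.00245667]), array([15.5, 42.1])) valve -51.30287373008693
(array([ 518.02337646, -257.34671021]), array([19.7, 73. ])) valve 46.78350728778154
in 201.5 (array([510.03488159, -72.36611176]), array([17.7, 71.4]))
in 218.5 (array([515.53375244, -11.55346298]), array([18.7, 72. ]))
in 211.5 (array([520.18457031,  49.87838745]), array([18.5, 70.2]))
clog 953.0 (array([ 423.44198608, -334.84216309]), array([ 51.2, 169.8])) [-1.45104273  1.32751334]
```

View pics/c15.png

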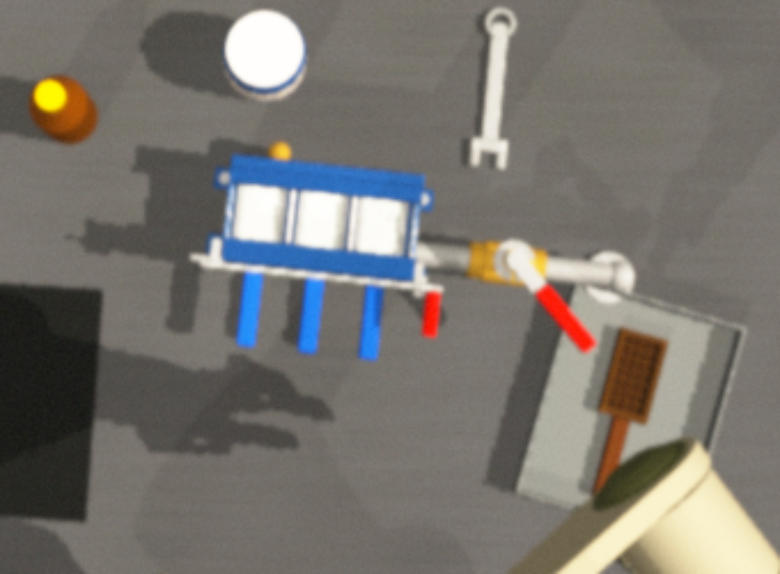

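The lever reads about 46° (shut read +1° with the same method), the screens are home, the keeper is down, the clogged screen lies flat in the tray and nothing is in contact. I hand it in.

```bash
python3 -c "
from rig import env
print(env.close_job())"
```

```text
the job is handed in; nothing more can be done
None
```

I handed the job in at about 53 s, but the hand-in returned no verdict. The last pictures and readings show the valve at about 46°, the keeper down in its catch, all three clean screens home after I dropped and refitted the middle one, the one clogged screen flat in the tray, and the bottle, tin and spanner left alone.

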